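# Fit the index plate to the leaning dividing head and set its brake

### The job

Fit the brass index plate, disc side down, onto the leaning splined spindle of the green dividing head, rocking it until the teeth mesh and it sits fully home on the shoulder. Then swing the red-knobbed brake lever to the red 60-degree mark and let go. Leave the other things on the bench as they stand.

Things in the scene. Friction and masses are not known exactly. Their poses are not given: they have to be found in the camera images.
- plate_grip (a point): brass index plate, loose, about 0.35 kg, lying flat disc down: disc 76 mm across, 8 mm thick, under a hexagonal collar 44 mm across flats, from 8 to 48 mm above the underside. The point is on the axis 30 mm above the underside, where to grip the collar (fingertips under 20 mm past it, to clear the disc). z runs from disc to collar, x through the middle of a flat
- plate_foot (a point): the index plate's underside, on its axis; axes as plate_grip. The bore goes right through, with six inward teeth in its lowest 20 mm (4.5 mm wide, tips 10.8 mm from the axis; x points through one, and they repeat every 60 degrees); above them the bore is clear, 31.6 mm across
- plate_top (a point): the index plate's collar end, on its axis 48 mm above the underside; axes as plate_grip
- spindle_seat (a point): green dividing head (fixed, base 150 x 120 mm): on its spindle's axis, at the 60 mm wide shoulder face on which the plate's underside must rest, 105 mm above the bench. z is the spindle axis, up and leaning 30 degrees from vertical, roughly towards the robot; x points through one tooth. The spindle turns about z only stiffly (0.4 N m), up to 0.6 rad either way
- spindle_nose (a point): end of the spindle's round tapered nose, on the axis 37 mm above the shoulder; axes as spindle_seat. Six outward teeth (4.5 mm wide, reaching 14 mm from the axis, every 60 degrees) stand on an 18 mm thick core from the shoulder to 24 mm above it. Plate and spindle mesh with their x axes 30 degrees apart (modulo 60), about 6 degrees of play either way
- lever (a joint): angle of the brake lever (rad): 0 when it leans 40 degrees from vertical to the head's front (the side the spindle leans to), growing as the knob swings back, away from the robot; upright at 0.70, stop at 1.4. It stays where left (friction, about 1 N at the knob). Marks every 20 degrees on the dark drum beside it; the broad red one is 60 degrees, 1.05 rad
- lever_pivot (a point): on the brake lever's level hinge axis, 50 mm above the bench, left of the dividing head, 110 mm from the spindle's upright plane; y is the hinge axis, x points level from the head's front to its back, z up. The drum with the marks (64 mm across, top 82 mm above the bench) stands 10 to 26 mm from it towards +y
- lever_knob (a point): centre of the red ball knob, 22 mm across, on the brake lever; it moves on an arc of 90 mm radius about lever_pivot
- dome_block: steel doming block, a 50 mm cube with dimples, standing loose; origin at the centre of its underside
- flux_jar: amber glass jar with dark cap, 56 mm across, 75 mm tall, loose; origin at the centre of its underside
- mandrel: upright tapered steel ring mandrel on a round foot 60 mm across, 175 mm tall, loose; origin at the centre of its underside
- hammer: hammer lying on the bench at the right, its handle roughly along x, loose
- punch: ball-ended doming punch standing in a 30 mm square wooden foot, 136 mm tall, loose; origin at the centre of its underside
- copper_cup: open copper cup, 48 mm across, 70 mm tall, standing loose; origin at the centre of its underside
- bangle: copper ring lying flat, 66 mm across, 12 mm high, loose; origin at the centre of its underside
There are look-alikes about, which are no part of the job. Of the things that look like the part that bears plate_grip, take the one that is farthest from the robot's base at the start.

How it is judged:
By the outcome, as a careful person would: the job done as asked, in the order asked, and still so for the second after the job is handed in, with the robot touching nothing.
It also fails if it takes over 66 s, if anything falls off the work surface, if the arm or the gripper's body presses on something with over 40 N, if the wrist force passes 120 N, or if a joint passes its speed limit or range.

### The arm

A 6-joint arm with a two-finger parallel gripper is mounted at the origin on the work surface. World frame = base frame: x ahead of the robot, y to its left, z up, the work surface at z = 0. Lengths are in m, angles in rad, forces in N, time in s.
With the tool pointing down it reaches from about 0.35 to 0.975 m from the base axis. Payload 4.9 kg.
Tool frame: the origin (TCP) lies midway between the tips of the shut fingers; the grasp point (between the pads) lies 19 mm behind it; z points along the fingers, y is the direction in which the jaws open and shut (so a half turn about z gives the same grasp; the last joint's range is limited). The gripper opens to 85 mm and grips with 20 to 120 N. Pads are 22 mm wide; open, the fingers measure 114 mm over their backs; the gripper's body (76 mm by 85 mm) begins 54 mm behind the grasp point. The pads swing forward as they close: fully open they stand 13 mm farther back than shut.
Start: joints at [-1.256, 0.053, 1.613, -0, 1.476, -0.119], TCP at [0.263, -0.567, 0.199] pointing down, gripper open.
Joint ranges: [-3.01, 3.01], [-1.01, 2.22], [0.06, 2.58], [-1.02, 4.17], [0.09, 2.62], [-3.14, 3.14]. Speed limits (rad/s): [2.57, 2.57, 3.14, 3.14, 3.14, 3.14].

### API

Orientations are given as a rotation vector (axis times angle).
In Python, from station import ctrl gives the robot as it stands.
- The arm moves only by the tool apply_moves, never from a script. Its argument "rows" is a list of rows, each a list of 6 numbers: the shift along the tool's x, y, z in cm, then the turn, a rotation vector about the tool's x, y, z in units of 5 degrees (1.0 is 5 degrees). In form: [[x, y, z, rx, ry, rz], ...]. A call has 1 to 20 rows; each row is the pose to reach, as a shift and turn from the pose measured when the call began, along the tool's axes at that moment; what a row does not reach only later rows make up. A row lasts 1/10 s, in which the tool goes at most 50 mm and 8.59 degrees, less where a joint would pass 70% of its speed; a pose out of reach is approached as far as the arm can. A call with a gripper value outside its range is refused whole. "grip" is the closure, from 0 (fully open) to 1 (shut), set as the call begins (left out, the last holds). The fingers move at their own pace and stop on an object; "squeeze" is the grip in N (left out, the last holds). Time passes only in rows, so rows that repeat a pose let the fingers close. It gives the time, the measured TCP pose, the force and the opening at its end, in the units of the state.
- ctrl.get_obs(): the state, without advancing time (a new reading comes with each control period).
- ctrl.get_image(name): name is "scene" or "side" or "wrist"; returns a dict with "color" (420x560x3 uint8, blue, green, red), "mtx" (3x3 intrinsics, pixels), "D" ([k1, k2, p1, p2, k3] as OpenCV has them; the pictures are not rectified), "rvec" (rotation vector, rad) and "tvec" (3), from world to camera coordinates, as OpenCV has them. Camera axes: x right, y down, z forward; pixel columns grow to the right and rows downward; lengths in m; the calibration is good to about 2 mm. A picture is of the moment at which its call begins. There is no depth.
- ctrl.finish_job(): hands the job in, once; it reports no verdict.
The state is a dict: "t": time; "q": joint angles; "dq": joint speeds; "effort": joint torques, N m; "tool_pos": TCP position; "tool_rot": TCP orientation; "contact_force": force on the tool from outside, world axes, zero at the start; "wrist_torque": the same for the moment, N m; "opening": finger opening in m.
Only numpy, scipy, OpenCV 4.12 (cv2) and the standard library are available. Lean on these libraries where they do the work, as an engineer would, in place of code of your own. Each camera call takes 0.05 s, during which the arm holds its last target.

## Working session

There is one attempt and no reset: what is moved stays moved. The work goes in short steps, Python scripts to look and compute and a tool call to move; the robot and the scene stay as the last step left them, time stands still between calls to the robot, and variables do not carry over. Pictures are saved under pics/ and viewed, and the job is handed in when it is done.

Besides the shell and the picture viewer there is one more tool, called after "Emit:" by a JSON object that holds its "api" and its "payload", one argument or row to a line. apply_moves: Moves the arm, as the interface text tells. Its arguments: {"type":"object","properties":{"rows":{"type":"array","items":{"type":"array","items":{"type":"number"}}},"grip":{"type":"number"},"squeeze":{"type":"number"}},"required":["rows"]}

```bash
ls; mkdir -p pics
python3 - <<'E'
from station import ctrl
import cv2,numpy as np
o=ctrl.get_obs()
for k,v in o.items(): print(k,v)
for n in ("scene","side","wrist"):
    i=ctrl.get_image(n); cv2.imwrite(f"pics/{n}0.png",i["color"])
    R=cv2.Rodrigues(np.array(i["rvec"],float))[0]; print(n,np.array(i["mtx"]).tolist(),i["D"],(-R.T@np.array(i["tvec"]).reshape(3)).round(3),R[2].round(3))
E
```

```text
pics
t 0.0
q [-1.25600245e+00  5.33192883e-02  1.61430596e+00  5.50086900e-05
  1.47601583e+00 -1.18995515e-01]
dq [-0.00249508  0.00123231  0.00104345 -0.00118013 -0.0014779  -0.00075897]
effort [ 1.37865522e-03 -3.93688917e+01 -3.70171273e+01  1.38319871e-05
  7.23878969e-03 -6.36221188e-06]
tool_pos [ 0.26249653 -0.56643676  0.19757924]
tool_rot [-3.06599212e+00 -6.75616904e-01  2.28754810e-04]
contact_force [-1.27745003 -0.13708792 -0.55575364]
wrist_torque [0.0239081  0.00988568 0.00737543]
opening 0.0852815196282151
scene [[413.5986700668721, 0.0, 276.71259893955107], [0.0, 413.5986700668721, 203.68667895834093], [0.0, 0.0, 1.0]] [-0.06485353  0.          0.          0.          0.        ] [1.191 0.027 0.76 ] [-0.731 -0.053 -0.68 ]
side [[475.948279637746, 0.0, 279.01977461950713], [0.0, 475.948279637746, 212.74000875022372], [0.0, 0.0, 1.0]] [-0.11383824  0.          0.          0.          0.        ] [-0.135  1.04   0.934] [ 0.417 -0.719 -0.556]
wrist [[336.3228014620274, 0.0, 282.471612120817], [0.0, 336.3228014620274, 209.21452947387604], [0.0, 0.0, 1.0]] [-0.02779058  0.          0.          0.          0.        ] [ 0.337 -0.532  0.372] [-0.292 -0.133 -0.947]
```

View pics/scene0.png

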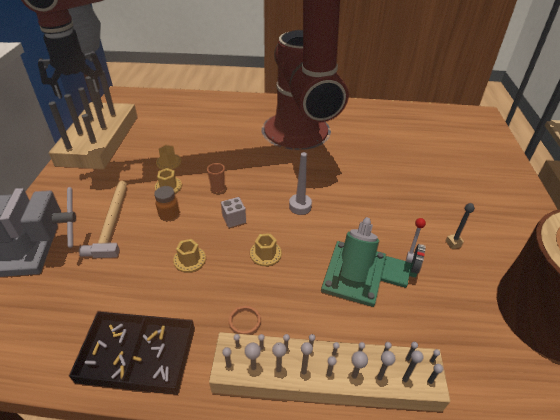

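View pics/side0.png

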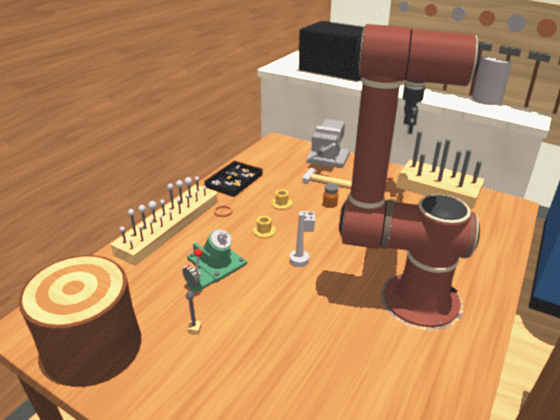

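View pics/wrist0.png

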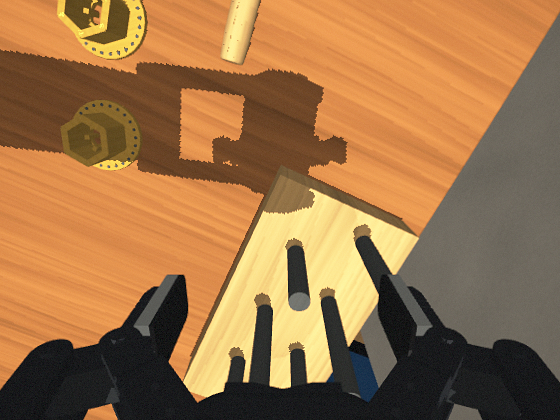

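```bash
cat > h.py <<'E'
from station import ctrl
import cv2,numpy as np
from scipy.spatial.transform import Rotation as Ro
def cam(n,save=None):
    i=ctrl.get_image(n)
    if save: cv2.imwrite(f"pics/{save}.png",i["color"])
    np.save(f"pics/last_{n}.npy",i,allow_pickle=True)
    return i
def last(n): return np.load(f"pics/last_{n}.npy",allow_pickle=True).item()
def ray(i,px):
    K=np.array(i["mtx"],float);D=np.array(i["D"],float)
    u=cv2.undistortPoints(np.array(px,float).reshape(-1,1,2),K,D).reshape(-1,2)
    R=cv2.Rodrigues(np.array(i["rvec"],float))[0];t=np.array(i["tvec"],float).reshape(3)
    d=np.c_[u,np.ones(len(u))]@R
    return -R.T@t,d/np.linalg.norm(d,axis=1)[:,None]
def onz(i,px,z):
    c,d=ray(i,px); return c+d*((z-c[2])/d[:,2])[:,None]
def tri(i1,p1,i2,p2):
    c1,d1=ray(i1,[p1]);c2,d2=ray(i2,[p2]);d1=d1[0];d2=d2[0]
    s=np.linalg.lstsq(np.c_[d1,-d2],c2-c1,rcond=None)[0]
    a=c1+s[0]*d1;b=c2+s[1]*d2
    return (a+b)/2,np.linalg.norm(a-b)
def proj(i,P):
    return cv2.projectPoints(np.array(P,float).reshape(-1,3),np.array(i["rvec"],float),np.array(i["tvec"],float),np.array(i["mtx"],float),np.array(i["D"],float))[0].reshape(-1,2)
def crop(i,x0,y0,x1,y1,s,name):
    cv2.imwrite(f"pics/{name}.png",cv2.resize(i["color"][y0:y1,x0:x1],None,fx=s,fy=s,interpolation=cv2.INTER_CUBIC))
E
python3 - <<'E'
from h import *
s=cam("scene");d=cam("side")
for p in [(189,258),(265,251),(168,184),(168,160)]:
    P=onz(s,[p],.006)[0]; print(p,P.round(3),np.linalg.norm(P[:2]).round(3),proj(d,P).round(0))
crop(s,140,140,300,280,5,"c1"); crop(s,310,200,490,310,4.4,"c2"); crop(d,170,210,270,350,5.5,"c3");crop(d,240,170,350,250,7,"c4")
E
```

```text
(189, 258) [ 0.587 -0.221  0.006] 0.628 [[281. 203.]]
(265, 251) [ 0.548 -0.046  0.006] 0.55 [[265. 230.]]
(168, 184) [ 0.329 -0.344  0.006] 0.476 [[360. 207.]]
(168, 160) [ 0.219 -0.376  0.006] 0.435 [[392. 212.]]
```

View pics/c1.png

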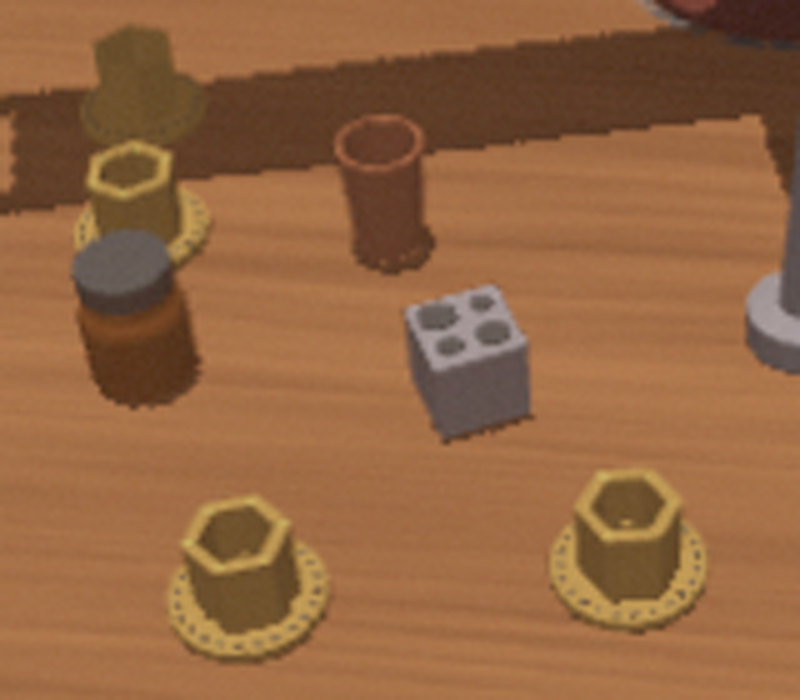

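View pics/c2.png

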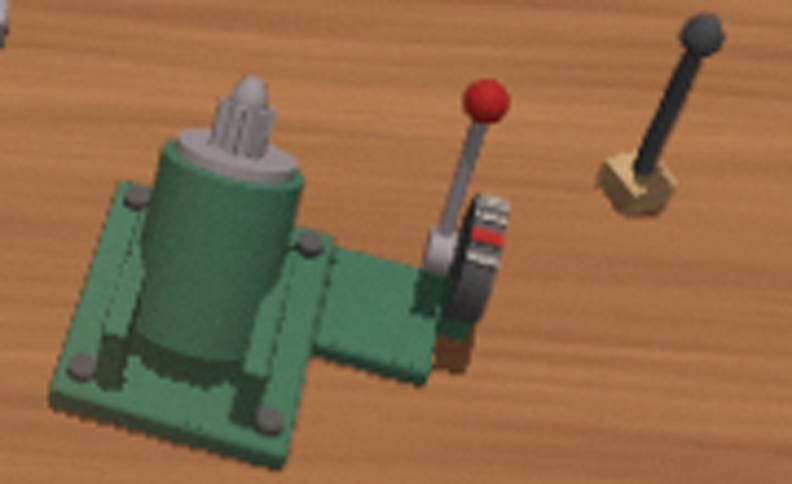

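View pics/c3.png

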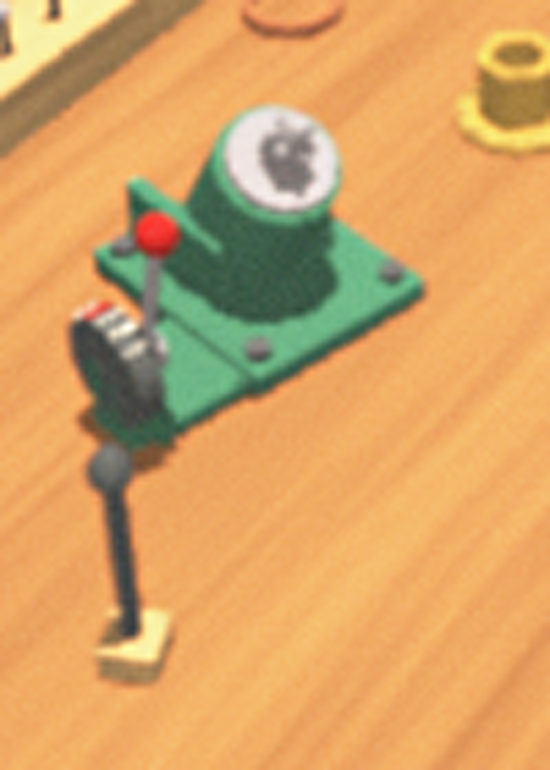

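View pics/c4.png

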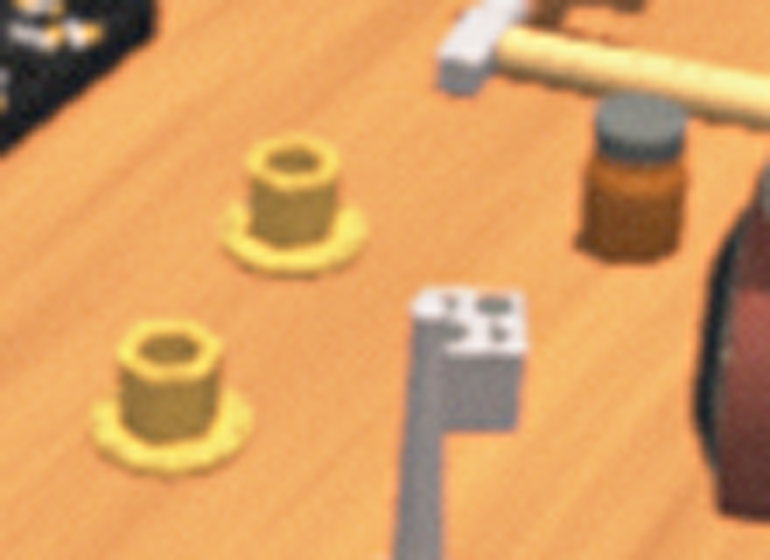

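Run:
```python
from h import *
s=last("scene");d=last("side")
for nm,a,b in [("shoulder",(364.1,235.7),(221.3,238.7)),("knob",(420.7,223),(198.5,252.5)),("nose",(366.8,219),(223.,238))]:
    print(nm,*tri(s,a,d,b))
# base corners at z~0.012? bottom edge
c=[(310+120/4.4,200+182/4.4),(310+52/4.4,200+395/4.4),(310+283/4.4,200+455/4.4),(310+335/4.4,200+235/4.4),(310+470/4.4,200+268/4.4),(310+425/4.4,200+375/4.4)]
for z in (0,.012,.02):
    P=onz(s,c,z);print(z,P.round(3).tolist(),np.linalg.norm(P[1]-P[0]),np.linalg.norm(P[2]-P[1]))
    print(np.degrees(np.arctan2(*(P[0]-P[1])[1::-1])),np.degrees(np.arctan2(*(P[2]-P[1])[1::-1])))
```

```text
shoulder [0.56410364 0.17106998 0.10223706] 0.006379342734378582
knob [0.55005779 0.2884049  0.13748132] 0.004032054484295804
nose [0.54137277 0.18067039 0.12459978] 0.00881132474778733
0 [[0.495, 0.128, 0.0], [0.644, 0.091, 0.0], [0.669, 0.205, 0.0], [0.524, 0.246, 0.0], [0.541, 0.317, 0.0], [0.614, 0.282, 0.0]] 0.15266763001643974 0.11679630089553604
165.86903701879737 77.26564402086314
0.012 [[0.506, 0.127, 0.012], [0.652, 0.09, 0.012], [0.677, 0.202, 0.012], [0.534, 0.242, 0.012], [0.551, 0.312, 0.012], [0.624, 0.278, 0.012]] 0.1502578230450617 0.1149527107376293
165.8690370187974 77.26564402086318
0.02 [[0.514, 0.125, 0.02], [0.658, 0.089, 0.02], [0.683, 0.2, 0.02], [0.541, 0.24, 0.02], [0.558, 0.309, 0.02], [0.63, 0.275, 0.02]] 0.14865128506414277 0.11372365063235813
165.86903701879737 77.26564402086312
```

```bash
cat >> h.py <<'E'
def pose():
    o=ctrl.get_obs(); return np.array(o["tool_pos"]),Ro.from_rotvec(o["tool_rot"]),o
def rel(P,R):
    p,r,_=pose()
    return np.r_[r.inv().apply(np.array(P)-p)*100,np.degrees((r.inv()*R).as_rotvec())/5].round(2)
def down(yaw): # tool z down, tool y axis (jaw) at azimuth yaw deg
    y=np.array([np.cos(np.radians(yaw)),np.sin(np.radians(yaw)),0]);z=np.array([0,0,-1.]);x=np.cross(y,z)
    return Ro.from_matrix(np.c_[x,y,z])
E
python3 - <<'E'
from h import *
p,r,o=pose(); print(r.as_matrix().round(2))
w=cam("wrist");R=cv2.Rodrigues(np.array(w["rvec"]))[0];c=-R.T@np.array(w["tvec"]).reshape(3)
print("cam in tool",r.inv().apply(c-p),"axes",(r.as_matrix().T@R.T).round(2).tolist())
s=last("scene")
# disc centre / hex corners of target from scene crop c1 (scale5, origin 140,140)
f=lambda x,y:(140+x/5,140+y/5)
print(onz(s,[f(248,578)],.008), "top corners")
P=onz(s,[f(186,545),f(205,507),f(253,494),f(293,522),f(272,560),f(220,572)],.048);print(P.round(3),P.mean(0));v=P-P.mean(0);print(np.degrees(np.arctan2(v[:,1],v[:,0])))
for yaw in (10,40,70,-20,-50): print(yaw,rel([.56,-.22,.25],down(yaw)))
E
```

```text
[[ 0.91  0.42 -0.  ]
 [ 0.42 -0.91  0.  ]
 [ 0.   -0.   -1.  ]]
cam in tool [ 0.08232116 -0.00063545 -0.17442052] axes [[-0.0, -0.95, -0.32], [1.0, -0.0, -0.0], [0.0, -0.32, 0.95]]
[[ 0.58162877 -0.2206934   0.008     ]] top corners
[[ 0.598 -0.24   0.048]
 [ 0.574 -0.237  0.048]
 [ 0.564 -0.217  0.048]
 [ 0.579 -0.195  0.048]
 [ 0.603 -0.199  0.048]
 [ 0.612 -0.221  0.048]] [ 0.58836558 -0.21823451  0.048     ]
[ -66.64392109 -126.34749873  177.3595044   111.07937064   53.08435396
   -6.30835689]
10 [ 4.156e+01 -1.898e+01 -5.150e+00 -1.000e-02 -1.000e-02 -1.503e+01]
40 [ 4.156e+01 -1.898e+01 -5.150e+00 -0.000e+00 -1.000e-02 -2.103e+01]
70 [ 4.156e+01 -1.898e+01 -5.150e+00 -0.000e+00 -1.000e-02 -2.703e+01]
-20 [ 4.156e+01 -1.898e+01 -5.150e+00 -1.000e-02 -0.000e+00 -9.030e+00]
-50 [ 4.156e+01 -1.898e+01 -5.150e+00 -1.000e-02 -0.000e+00 -3.030e+00]
```

Run:
```python
from h import *
print(rel([.588,-.22,.22],down(-35)))
```

```text
[ 4.41e+01 -1.78e+01 -2.15e+00 -1.00e-02 -0.00e+00 -6.03e+00]
```

Emit:
{"api": "apply_moves", "payload": {
  "rows": [
    [8,-3,-4,0,0,-1.5],
    [16,-6,-4,0,0,-3],
    [24,-9,-4,0,0,-4.5],
    [32,-13,-4,0,0,-6],
    [40,-16,-4,0,0,-6],
    [44,-17.8,-2,0,0,-6],
    [44,-17.8,-2,0,0,-6],
    [44,-17.8,-2,0,0,-6],
    [44,-17.8,-2,0,0,-6],
    [44,-17.8,-2,0,0,-6],
    [44,-17.8,-2,0,0,-6],
    [44,-17.8,-2,0,0,-6]
  ]
}}

```text
t: 1.5
tool_pos: [0.5871, -0.22, 0.2182]
tool_rot: [-2.787, -1.449, 0.001]
contact_force: [-0.1, 0.4, -0.3]
opening: 0.0854
```

Run:
```python
from h import *
print(pose()[2]["q"],pose()[2]["t"],pose()[0])
w=cam("wrist","w1")
```

```text
[-4.77185702e-01  4.74012670e-02  1.58600201e+00 -4.68467774e-05
  1.50930223e+00  1.34845454e-01] 1.5 [ 0.58709941 -0.22003853  0.2182497 ]
```

View pics/w1.png

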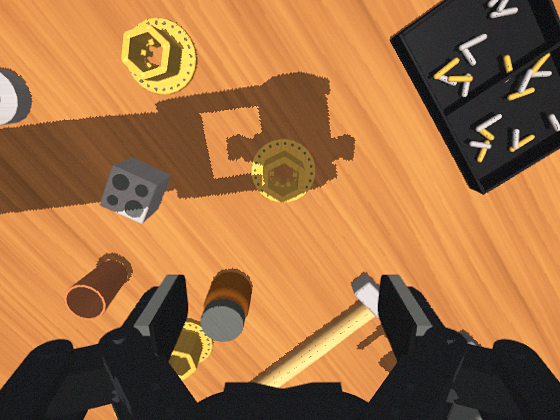

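Run:
```python
from h import *
w=last("wrist"); crop(w,240,130,330,215,7,"w1c")
```

```text
(no output)
```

View pics/w1c.png

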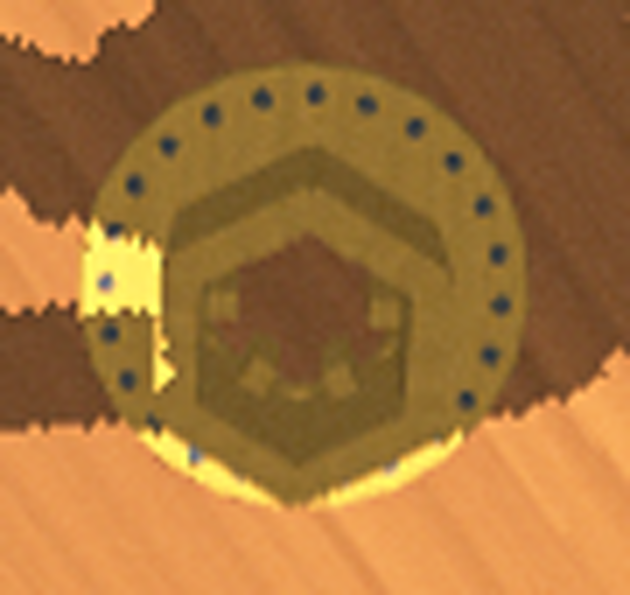

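Run:
```python
from h import *
w=last("wrist");f=lambda x,y:(240+x/7,130+y/7)
P=onz(w,[f(310,188),f(292,505),f(310,234),f(297,466)],.048);print(P.round(4))
for a,b in((0,1),(2,3)): print((P[a]+P[b])/2,np.linalg.norm(P[a]-P[b]),np.degrees(np.arctan2(*(P[a]-P[b])[1::-1])))
# disc edge ellipse
Q=onz(w,[f(309,62),f(85,290),f(527,270),f(120,180),f(500,180)],.008);print(Q.round(4))
A=np.c_[2*Q[:,:2],np.ones(5)];s=np.linalg.lstsq(A,(Q[:,:2]**2).sum(1),rcond=None)[0];print(s[:2],np.sqrt(s[2]+s[0]**2+s[1]**2))
for z in (.04,):print(rel([.588,-.22,.014],down(-35)))
```

```text
[[ 0.6009 -0.2018  0.048 ]
 [ 0.5706 -0.2402  0.048 ]
 [ 0.5969 -0.2074  0.048 ]
 [ 0.5748 -0.2355  0.048 ]]
[ 0.585722   -0.22099126  0.048     ] 0.048901566241238294 51.747390868110095
[ 0.58587177 -0.22145554  0.048     ] 0.035811335789434746 51.8097248977213
[[ 0.6086 -0.1908  0.008 ]
 [ 0.5566 -0.2     0.008 ]
 [ 0.6186 -0.2394  0.008 ]
 [ 0.5723 -0.1886  0.008 ]
 [ 0.6232 -0.2244  0.008 ]]
[ 0.58713319 -0.22092648] 0.036475409340380974
[ 1.400e-01  7.000e-02  2.044e+01 -1.000e-02  0.000e+00 -3.000e-02]
```

Run:
```python
from h import *
print(rel([.5865,-.221,.013],down(-38)))
```

```text
[-3.000e-02  1.000e-02  2.054e+01 -1.000e-02  0.000e+00  5.700e-01]
```

Emit:
{"api": "apply_moves", "payload": {
  "rows": [
    [0,0,4,0,0,0.6],
    [0,0,8,0,0,0.6],
    [0,0,12,0,0,0.6],
    [0,0,15,0,0,0.6],
    [0,0,17.5,0,0,0.6],
    [0,0,19.5,0,0,0.6],
    [0,0,20.5,0,0,0.6],
    [0,0,20.5,0,0,0.6],
    [0,0,20.5,0,0,0.6]
  ]
}}

```text
t: 2.45
tool_pos: [0.5869, -0.2218, 0.0146]
tool_rot: [2.825, 1.372, 0.001]
contact_force: [0.5, 0.5, 0.7]
opening: 0.0856
```

Emit:
{"api": "apply_moves", "payload": {
  "rows": [
    [0,0,0,0,0,0],
    [0,0,0,0,0,0],
    [0,0,0,0,0,0],
    [0,0,0,0,0,0],
    [0,0,0,0,0,0],
    [0,0,0,0,0,0],
    [0,0,0,0,0,0],
    [0,0,0,0,0,0]
  ],
  "grip": 1,
  "squeeze": 80
}}

```text
t: 3.25
tool_pos: [0.5867, -0.2215, 0.0141]
tool_rot: [2.826, 1.372, -0.0]
contact_force: [0.3, 0.5, -0.3]
opening: 0.0
```

Run:
```python
from h import *
p,r,o=pose();print(p,r.as_matrix().round(3),o["contact_force"],o["opening"],o["t"])
s=cam("scene","s2");w=cam("wrist","w2"); crop(s,120,170,280,290,5,"s2c")
```

```text
[ 0.58665506 -0.22154909  0.01412571] [[ 0.618  0.786 -0.   ]
 [ 0.786 -0.618 -0.   ]
 [-0.     0.    -1.   ]] [ 0.3051705   0.53008458 -0.30958684] 4.8094649288828036e-05 3.25
```

View pics/s2c.png

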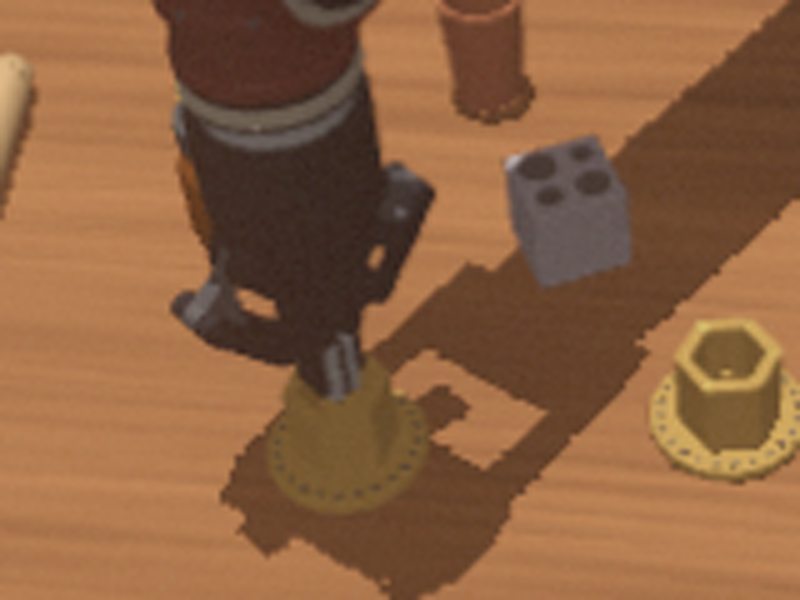

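View pics/w2.png

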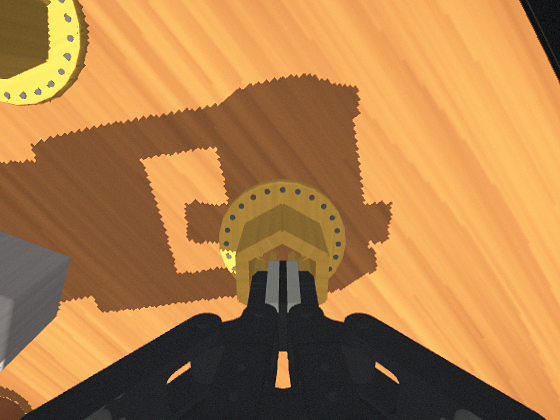

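Run:
```python
from h import *
p,r,o=pose()
for n in("scene","wrist","side"):
    i=last(n); print(n,proj(i,[p,p+[0,0,.02],[.5865,-.221,.048],[.5865,-.221,0]]).round(1).tolist())
d=cam("side","d2");crop(d,230,150,350,260,7,"d2c")
crop(last("wrist"),200,160,370,330,4.5,"w2c")
```

```text
scene [[188.3, 255.5], [187.2, 249.9], [186.6, 245.9], [189.4, 259.4]]
wrist [[284.1, 248.5], [284.2, 265.2], [283.1, 278.4], [283.0, 237.9]]
side [[281.4, 201.0], [281.5, 196.3], [281.5, 193.1], [281.3, 204.4]]
```

View pics/d2c.png

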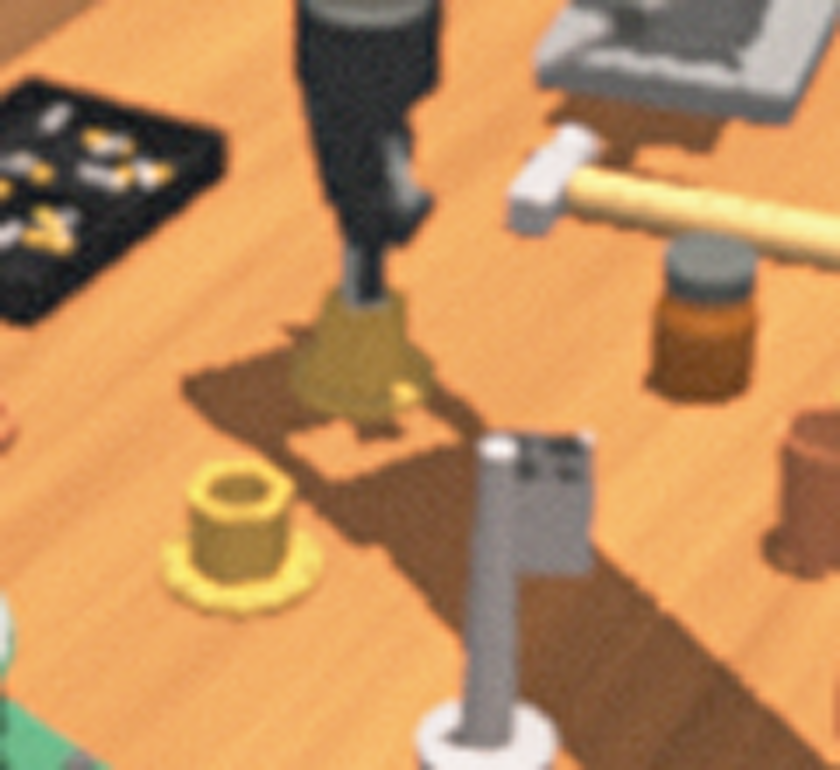

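View pics/w2c.png

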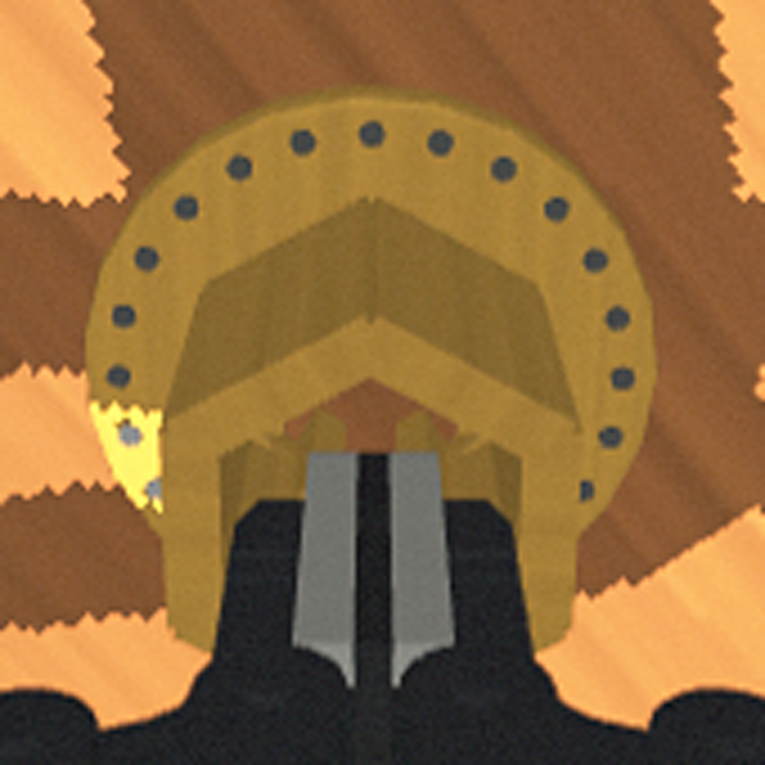

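Emit:
{"api": "apply_moves", "payload": {
  "rows": [
    [0,0,-0.5,0,0,0],
    [0,0,-1,0,0,0],
    [0,0,-2,0,0,0],
    [0,0,-3,0,0,0],
    [0,0,-4,0,0,0],
    [0,0,-5,0,0,0],
    [0,0,-5,0,0,0]
  ]
}}

```text
t: 4.1
tool_pos: [0.5883, -0.2224, 0.0671]
tool_rot: [2.823, 1.371, 0.004]
contact_force: [-0.5, -0.9, 1.4]
opening: 0.0002
```

Run:
```python
from h import *
p,r,o=pose();print(p,o["contact_force"],o["opening"],o["t"])
s=cam("scene");w=cam("wrist","w3"); crop(s,120,170,280,290,5,"s3c")
```

```text
[ 0.58826002 -0.22237495  0.06705381] [-0.47656558 -0.86695714  1.37038108] 0.00017439759494315016 4.1
```

View pics/s3c.png

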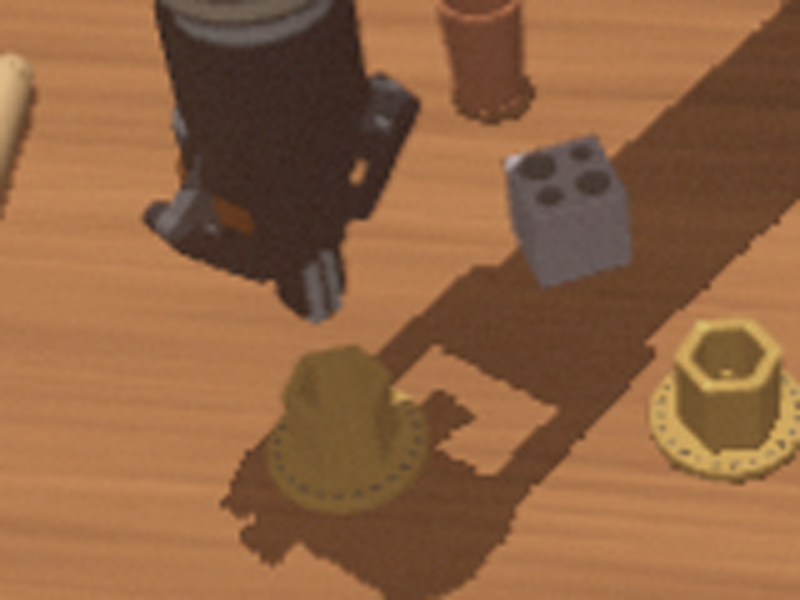

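View pics/w3.png

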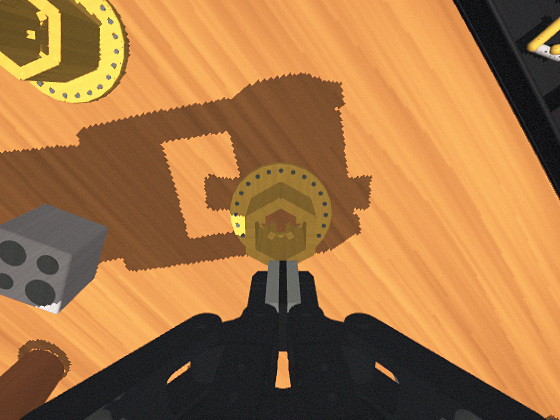

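Run:
```python
from h import *
p,r,o=pose()
d=cam("side");crop(d,230,130,350,240,7,"d3c")
for n in("scene","wrist","side"): print(n,proj(last(n),[p,p+[0,0,.013],p+[0,0,.03]]).round(1).tolist())
```

```text
scene [[185.3, 241.1], [184.4, 237.2], [183.4, 231.9]]
wrist [[282.7, 247.9], [282.8, 258.3], [282.9, 274.2]]
side [[281.5, 188.9], [281.6, 185.8], [281.7, 181.6]]
```

View pics/d3c.png

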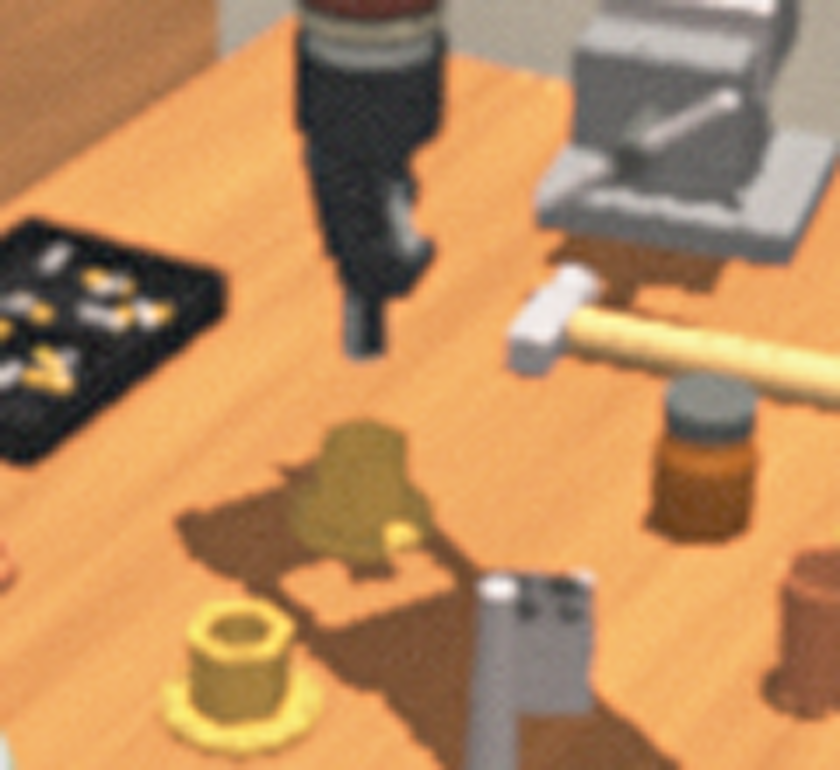

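Run:
```python
from h import *
p,r,o=pose();print(p)
print(tri(last("scene"),(184.4,233.6),last("side"),(281.7,181)))
# sanity: scale of plate in scene & side: disc centre/collar top
print(tri(last("scene"),(120+338/5,170+368/5),last("side"),(230+365/7,130+435/7)))
w=last("wrist"); crop(w,215,150,350,270,5.8,"w3c")
```

```text
[ 0.58657525 -0.22150633  0.06410609]
(array([ 0.58872209, -0.22086637,  0.09478498]), np.float64(0.005906628552673574))
(array([ 0.58339504, -0.21923773,  0.05332844]), np.float64(0.0013365899029705473))
```

View pics/w3c.png

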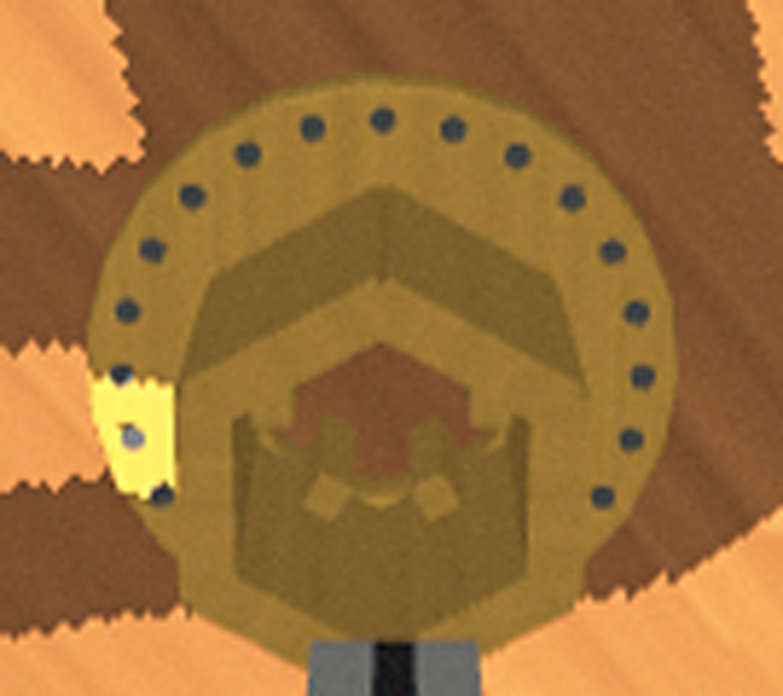

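Run:
```python
from h import *
w=last("wrist");f=lambda x,y:(215+x/5.8,150+y/5.8)
R=cv2.Rodrigues(np.array(w["rvec"]))[0];c=-R.T@np.array(w["tvec"]).reshape(3);p,r,o=pose()
print("cam",c, "intool",r.inv().apply(c-p))
# PnP on disc rim+hex top corners: world z offset solve: fit disc circle at plane z=.008-dz
E1=[f(88,350),f(678,360),f(383,74),f(150,180),f(610,180),f(105,270),f(660,270)]
for dz in (0,.01,.02,.025,.03):
    Q=onz(w,E1,.008-dz)
    A=np.c_[2*Q[:,:2],np.ones(len(Q))];s=np.linalg.lstsq(A,(Q[:,:2]**2).sum(1),rcond=None)[0]
    H=onz(w,[f(383,280),f(180,385),f(588,390),f(180,588),f(585,600)],.048-dz)
    print(dz,s[:2],np.sqrt(s[2]+s[:2]@s[:2])*2,"hex flats",np.linalg.norm(H[1]-H[2]),np.linalg.norm(H[3]-H[4]),(H[1]+H[2]+H[3]+H[4])[:2]/4)
```

```text
cam [ 0.63776107 -0.15645369  0.24029174] intool [ 8.27625118e-02 -2.33307920e-05 -1.76191896e-01]
0 [ 0.58680638 -0.22008959] 0.07403060610968341 hex flats 0.042798393320740855 0.044113167621104135 [ 0.58677369 -0.22046485]
0.01 [ 0.58461282 -0.22282907] 0.07721757285493444 hex flats 0.045024094361576075 0.04640724259613945 [ 0.58412212 -0.22379371]
0.02 [ 0.58241925 -0.22556856] 0.08040453960020581 hex flats 0.04724979540241126 0.048701317571174726 [ 0.58147056 -0.22712256]
0.025 [ 0.58132247 -0.2269383 ] 0.08199802297281421 hex flats 0.04836264592282879 0.04984835505869243 [ 0.58014477 -0.22878699]
0.03 [ 0.58022569 -0.22830804] 0.08359150634545802 hex flats 0.0494754964432464 0.050995392546210064 [ 0.57881899 -0.23045142]
```

Run:
```python
from h import *
w=last("wrist");p,r,o=pose()
for x in (-.011,0,.011):
  for z in (0,-.01,-.02,-.03,-.04): print(x,z,proj(w,p+r.apply([x,0,z])).round(1), proj(w,p+r.apply([x,.011,z])).round(1))
```

```text
-0.011 0 [[281.9 264.5]] [[300.7 264.5]]
-0.011 -0.01 [[282.  273.1]] [[301.7 273. ]]
-0.011 -0.02 [[282.  282.5]] [[302.7 282.4]]
-0.011 -0.03 [[282.  292.9]] [[303.9 292.9]]
-0.011 -0.04 [[282.  304.6]] [[305.2 304.6]]
0 0 [[281.9 247.5]] [[301.  247.4]]
0 -0.01 [[281.9 255.3]] [[302.  255.2]]
0 -0.02 [[281.9 263.9]] [[303.1 263.9]]
0 -0.03 [[282.  273.6]] [[304.4 273.5]]
0 -0.04 [[282.  284.4]] [[305.7 284.3]]
0.011 0 [[281.9 229.7]] [[301.4 229.7]]
0.011 -0.01 [[281.9 236.8]] [[302.4 236.7]]
0.011 -0.02 [[281.9 244.6]] [[303.5 244.5]]
0.011 -0.03 [[281.9 253.3]] [[304.8 253.3]]
0.011 -0.04 [[282.  263.1]] [[306.3 263.1]]
```

Emit:
{"api": "apply_moves", "payload": {
  "rows": [
    [0,0,0,0,0,0],
    [0,0,0,0,0,0],
    [0,0,0,0,0,0],
    [0,0,0,0,0,0],
    [0,0,0,0,0,0],
    [0,0,0,0,0,0],
    [0,0,0,0,0,0],
    [0,0,0,0,0,0]
  ],
  "grip": 0
}}

```text
t: 5.05
tool_pos: [0.5866, -0.2216, 0.0642]
tool_rot: [2.826, 1.372, -0.0]
contact_force: [-0.2, 0.2, -0.6]
opening: 0.0852
```

Run:
```python
from h import *
p,r,o=pose();print(p,o["opening"],o["t"])
w=cam("wrist","w4");s=cam("scene");d=cam("side")
a=cv2.resize(s["color"][150:290,110:290],None,fx=4,fy=4);b=cv2.resize(d["color"][120:260,220:380],None,fx=4,fy=4)
cv2.imwrite("pics/sd4.png",cv2.resize(np.hstack([a,b]),None,fx=.58,fy=.58))
cv2.imwrite("pics/s4.png",a)
for n in("scene","side","wrist"): print(n,proj(last(n),[p,p+[0,0,.03],p+r.apply([0,.0425,0]),p+r.apply([0,-.0425,0]),p+r.apply([0,.0425,-.04]),p+r.apply([0,-.0425,-.04])]).round(1).tolist())
```

```text
[ 0.58659349 -0.22155497  0.06417887] 0.08520942417847338 5.05
scene [[185.4, 241.1], [183.5, 232.0], [170.1, 251.5], [200.1, 231.2], [167.0, 239.3], [198.1, 219.0]]
side [[281.6, 189.1], [281.7, 181.8], [277.3, 183.5], [286.1, 195.0], [277.4, 173.8], [286.3, 185.1]]
wrist [[284.0, 248.5], [284.2, 275.1], [358.4, 248.4], [209.5, 248.4], [376.9, 285.9], [191.7, 286.0]]
```

View pics/s4.png

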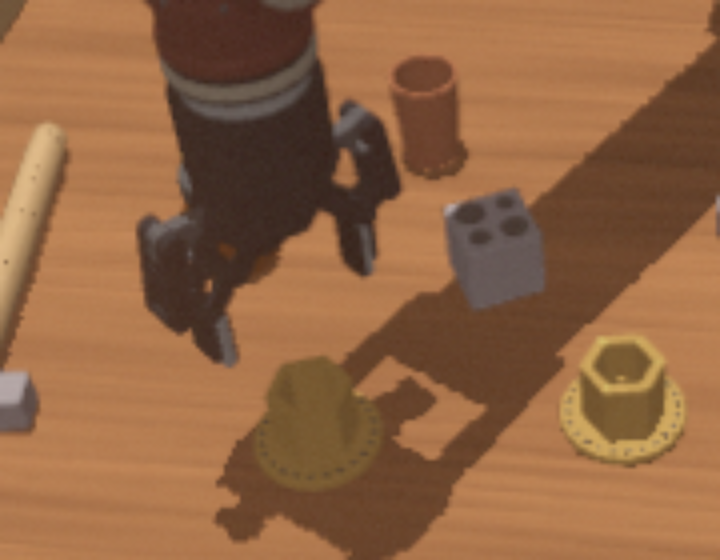

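View pics/w4.png

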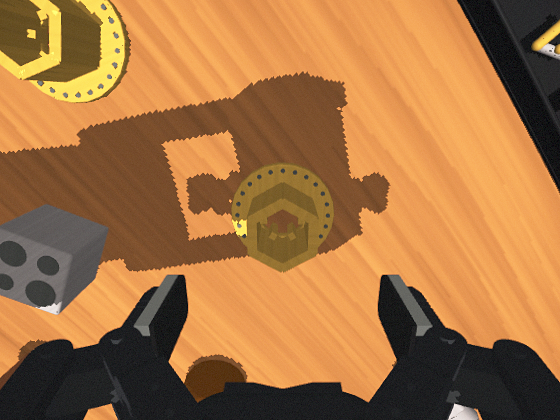

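Emit:
{"api": "apply_moves", "payload": {
  "rows": [
    [0,0,2,0,0,0],
    [0,0,4,0,0,0],
    [0,0,5.5,0,0,0],
    [0,0,6.5,0,0,0],
    [0,0,7.4,0,0,0],
    [0,0,8.2,0,0,0],
    [0,0,8.2,0,0,0],
    [0,0,8.2,0,0,0]
  ]
}}

```text
t: 6.0
tool_pos: [0.5869, -0.2217, -0.0176]
tool_rot: [2.826, 1.372, 0.0]
contact_force: [-0.5, -0.4, 0.2]
opening: 0.0856
```

Run:
```python
from h import *
p,r,o=pose();print(p,o["opening"],o["t"],o["contact_force"])
w=cam("wrist","w5");s=cam("scene")
cv2.imwrite("pics/s5.png",cv2.resize(s["color"][170:290,120:280],None,fx=5,fy=5))
```

```text
[ 0.5868578  -0.22166676 -0.0175548 ] 0.08557820940825327 6.0 [-0.49312041 -0.37127323  0.22893421]
```

View pics/s5.png

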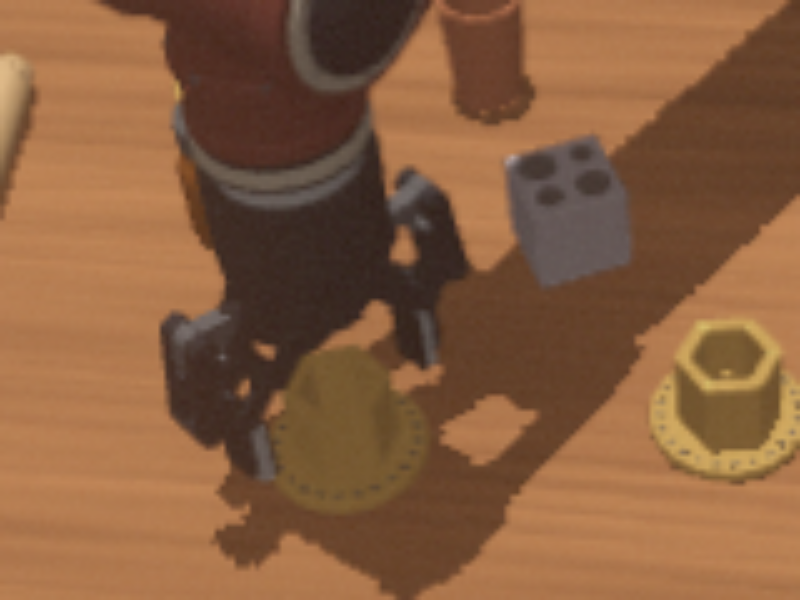

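View pics/w5.png

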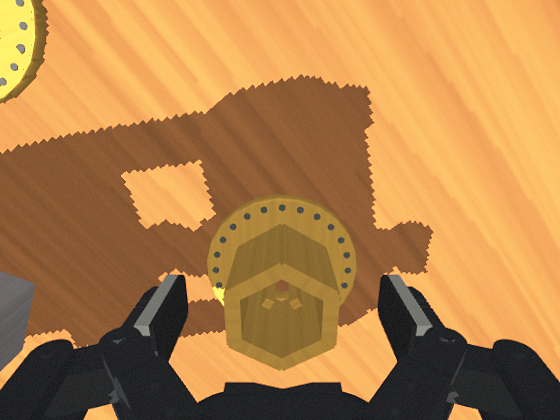

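Emit:
{"api": "apply_moves", "payload": {
  "rows": [
    [0,0,0,0,0,0],
    [0,0,0,0,0,0],
    [0,0,0,0,0,0],
    [0,0,0,0,0,0],
    [0,0,0,0,0,0],
    [0,0,0,0,0,0]
  ],
  "grip": 1,
  "squeeze": 80
}}

```text
t: 6.7
tool_pos: [0.5878, -0.2222, -0.0163]
tool_rot: [2.824, 1.371, 0.003]
contact_force: [0.8, -0.6, 4.7]
opening: 0.0428
```

Run:
```python
from h import *
p,r,o=pose();print(p,o["opening"],o["t"],o["contact_force"])
w=cam("wrist","w6");s=cam("scene")
cv2.imwrite("pics/s6.png",cv2.resize(s["color"][190:290,130:250],None,fx=6,fy=6))
```

```text
[ 0.58783697 -0.22217544 -0.01625152] 0.042773218870222854 6.7 [ 0.75692112 -0.63957222  4.70792457]
```

View pics/s6.png

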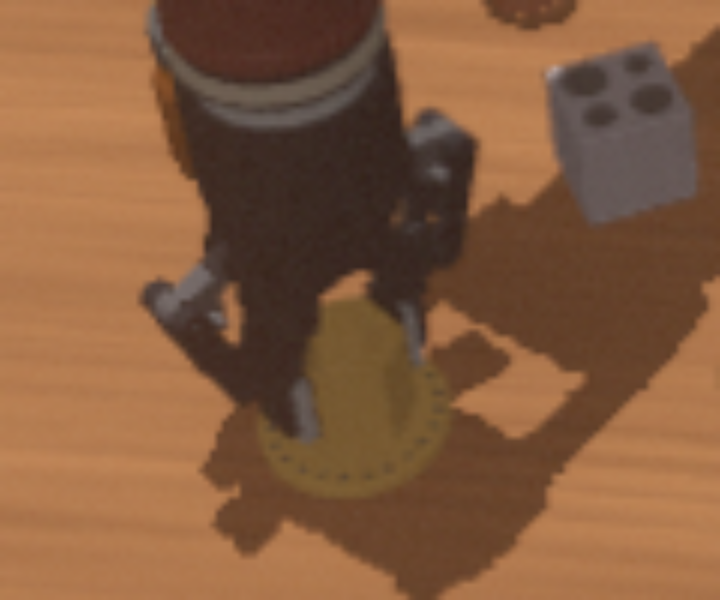

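View pics/w6.png

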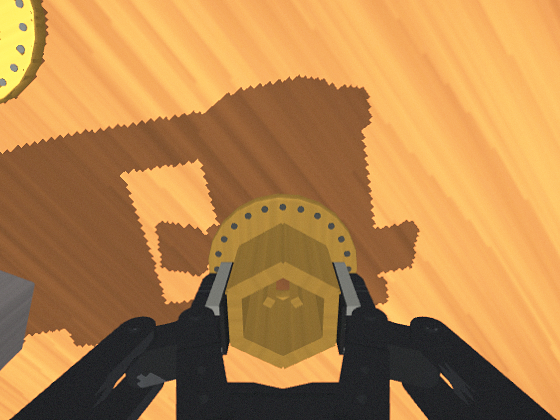

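```bash
cat >> h.py <<'E'
def toolR(a,az): # tool z=-a, x nearest azimuth az
    z=-np.array(a)/np.linalg.norm(a);x=np.array([np.cos(np.radians(az)),np.sin(np.radians(az)),0]);x-=z*(x@z);x/=np.linalg.norm(x)
    return Ro.from_matrix(np.c_[x,np.cross(z,x),z])
def axis(az,tilt=30): 
    t=np.radians(tilt);g=np.radians(az);return np.array([np.sin(t)*np.cos(g),np.sin(t)*np.sin(g),np.cos(t)])
E
python3 - <<'E'
from h import *
s=last("scene"); print("mandrel",onz(s,[(300,205)],0.005))
a=axis(165.5);R=toolR(a,107);nose=np.array([.564,.171,.105])+.037*a
P=nose-R.apply([.07,0,.055]);print(P, P+R.apply([0,0,-.0163]))
print(rel(P,R))
E
```

```text
mandrel [[0.3782666  0.03057282 0.005     ]]
[0.53149659 0.1155395  0.20108153] [0.52360618 0.1175801  0.21519775]
[ 23.06 -25.25 -21.79  -6.17  -0.22 -10.09]
```

Emit:
{"api": "apply_moves", "payload": {
  "rows": [
    [0,0,-1,0,0,0],
    [0,0,-4,0,0,0],
    [0,0,-8,0,0,0],
    [0,0,-13,0,0,0],
    [0,0,-18,0,0,0],
    [2,-2,-22,-0.6,0,-1],
    [5,-5,-24,-1.5,0,-2.5],
    [8,-8,-24,-2.4,0,-4],
    [11,-12,-24,-3.3,0,-5.5],
    [14,-15,-24,-4.2,-0.1,-7],
    [17,-19,-24,-5.1,-0.1,-8.5],
    [20,-22,-24,-6.2,-0.2,-10],
    [23,-25.2,-22.5,-6.2,-0.2,-10.1],
    [23,-25.2,-22,-6.2,-0.2,-10.1],
    [23,-25.2,-22,-6.2,-0.2,-10.1],
    [23,-25.2,-22,-6.2,-0.2,-10.1]
  ]
}}

```text
t: 8.4
tool_pos: [0.5311, 0.114, 0.2022]
tool_rot: [1.639, 2.079, 0.287]
contact_force: [1.2, 0.3, -4.0]
opening: 0.0428
```

Run:
```python
from h import *
p,r,o=pose();print(p,o["opening"],o["t"],o["contact_force"],o["q"])
w=cam("wrist","w7");s=cam("scene","s7")
```

```text
[0.53106855 0.1139518  0.2022372 ] 0.04282827788516389 8.4 [ 1.21784053  0.29027339 -3.96425908] [ 0.20032665 -0.48248962  2.13203405 -0.25823884  1.02747549  0.04670863]
```

View pics/s7.png

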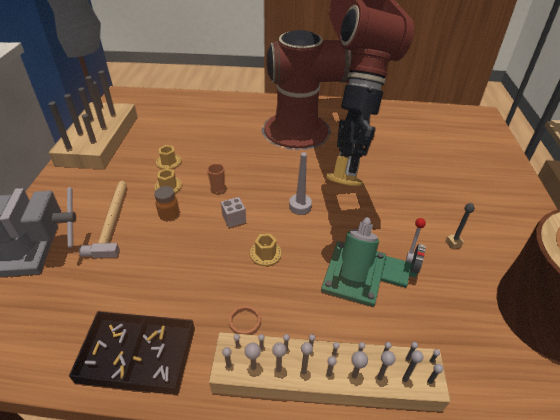

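View pics/w7.png

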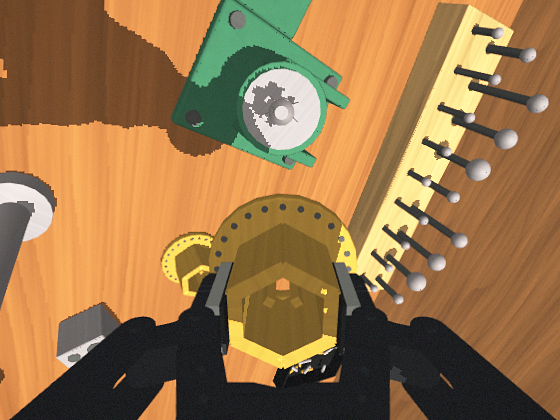

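Run:
```python
from h import *
w=last("wrist"); crop(w,232,60,332,160,7.5,"w7c")
```

```text
(no output)
```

View pics/w7c.png

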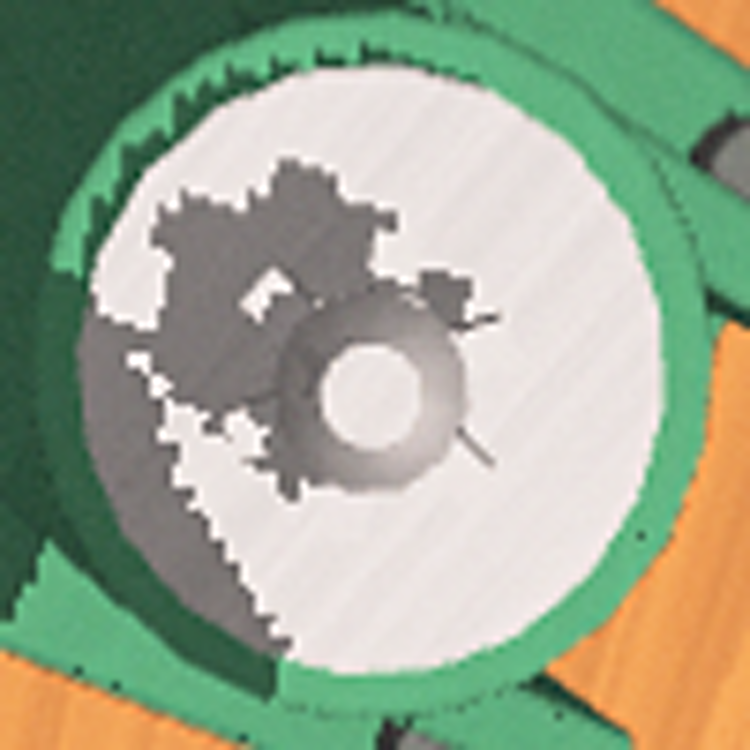

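Run:
```python
from h import *
w=last("wrist"); im=w["color"][75:145,250:320].astype(float)
g=im.mean(2); print(np.percentile(g,[5,50,95,100]))
e=np.clip((g-150)/(255-150),0,1) if 0 else g
c=cv2.createCLAHE(8,(4,4)).apply(cv2.resize(g.astype(np.uint8),None,fx=8,fy=8,interpolation=cv2.INTER_CUBIC))
cv2.imwrite("pics/w7e.png",c)
s=last("scene"); crop(s,340,205,390,250,14,"s7e")
```

```text
[112.33333333 226.66666667 234.         249.        ]
```

View pics/w7e.png

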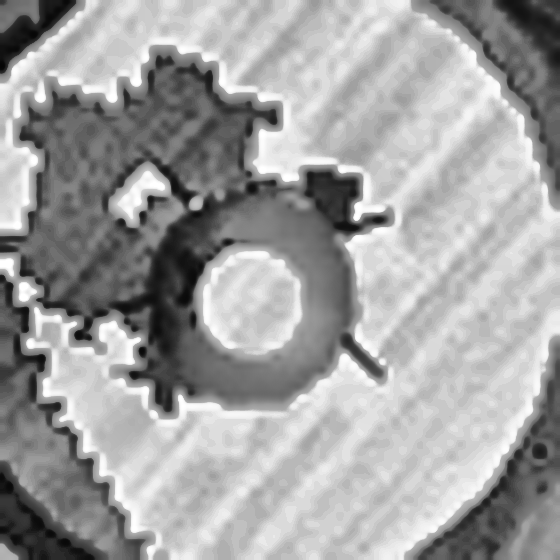

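View pics/s7e.png

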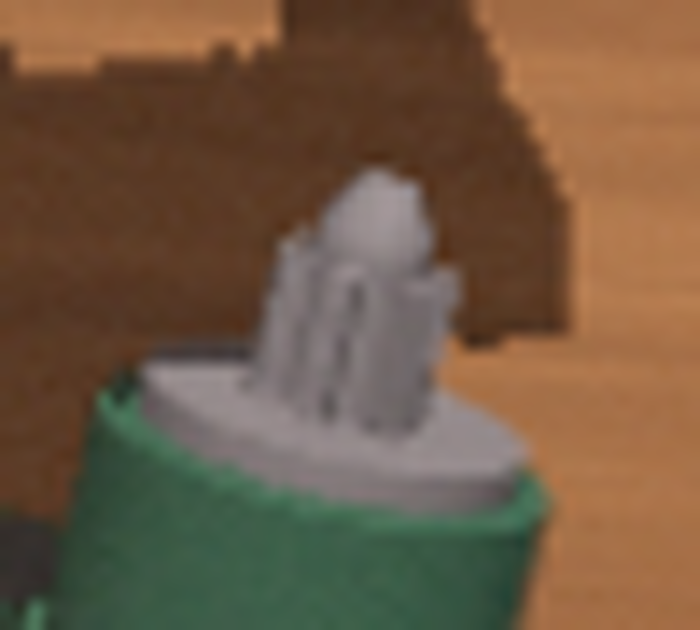

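Emit:
{"api": "apply_moves", "payload": {
  "rows": [
    [0,-3,0,0,0,0],
    [0,-6,1,0,0,0],
    [0,-8,2,0,0,0],
    [0,-8,2,0,0,0],
    [0,-8,2,0,0,0]
  ]
}}

```text
t: 9.0
tool_pos: [0.474, 0.0892, 0.1517]
tool_rot: [1.641, 2.073, 0.29]
contact_force: [1.0, -0.0, -3.3]
opening: 0.0431
```

Run:
```python
from h import *
p,r,o=pose();print(p,o["opening"],o["t"],o["contact_force"])
w=cam("wrist","w8");c=proj(w,[.546,.176,.137])[0];print(c)
x,y=int(c[0]),int(c[1]);x=min(x,500);y=max(y,50);crop(w,x-50,y-50,x+50,y+50,7,"w8c")
```

```text
[0.47400989 0.08918831 0.15174771] 0.043112966395360615 9.0 [ 0.96071688 -0.01546053 -3.27605762]
[411.13542539 111.22096608]
```

View pics/w8c.png

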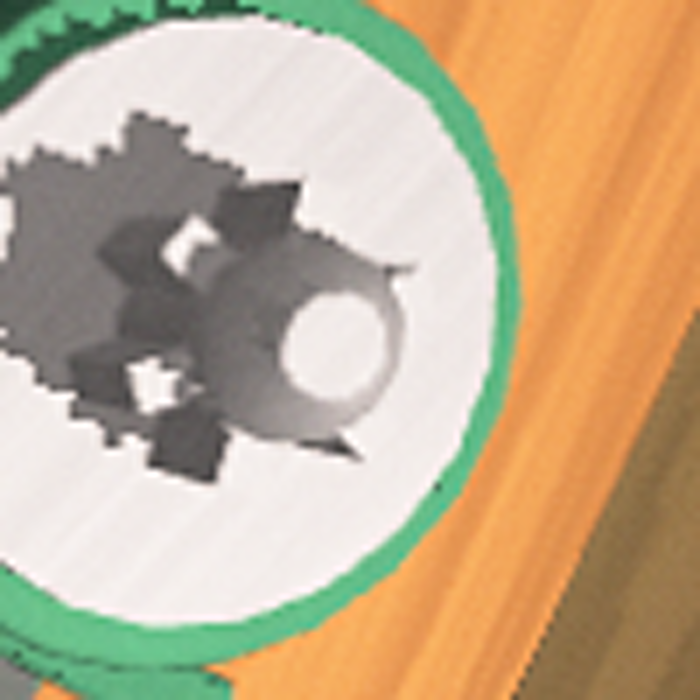

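```bash
cat > sp.py <<'E'
from h import *
from scipy.optimize import least_squares
def fitrim(i,px,a,rad=.030):
    c,d=ray(i,px);u=np.cross(a,[0,0,1.]);u/=np.linalg.norm(u);v=np.cross(a,u)
    def pts(h): # plane a.X=h
        return c+d*((h-a@c)/(d@a))[:,None]
    def res(q):
        X=pts(q[2]);return np.hypot(X@u-q[0],X@v-q[1])-rad
    s0=np.array([.564,.171,.105])
    s=least_squares(res,[s0@u,s0@v,s0@a]);q=s.x
    return q[0]*u+q[1]*v+q[2]*a,np.abs(s.fun).max()
E
python3 - <<'E'
from sp import *
w=last("wrist");c0=proj(w,[.546,.176,.137])[0];x0=int(c0[0])-50;y0=int(c0[1])-50
f=lambda x,y:(x0+x/7,y0+y/7)
rim=[f(*t) for t in[(497,290),(487,210),(250,15),(360,50),(430,110),(180,627),(300,600),(400,530),(465,430),(80,610),(170,17)]]
for az in (163,165.5,168):
  a=axis(az);seat,e=fitrim(w,rim,a);print(az,seat.round(4),e)
a=axis(165.5);seat,e=fitrim(w,rim,a)
p,r,o=pose()
c,d=ray(w,[f(*t) for t in[(300,185),(410,265),(360,455),(215,480),(190,240),(152,385),(340,345)]])
for h,sl in((.024,slice(0,6)),(.037,slice(6,7))):
  X=c+d[sl]*((a@(seat+h*a)-a@c)/(d[sl]@a))[:,None]-seat-h*a
  L=toolR(a,107).inv().apply(X);print((L*1000).round(1),np.degrees(np.arctan2(L[:,1],L[:,0])).round(1),(np.hypot(L[:,0],L[:,1])*1000).round(1))
E
```

```text
163 [0.562  0.1713 0.1046] 0.00024091151426745144
165.5 [0.5619 0.1712 0.1045] 0.0002537849737814825
168 [0.5618 0.1711 0.1046] 0.00030927704651080926
[[ 13.7   0.3   0. ]
 [  6.8  11.1   0. ]
 [-10.1   8.5   0. ]
 [-12.4  -4.9  -0. ]
 [  8.9  -9.3   0. ]
 [ -3.8 -11.6   0. ]] [   1.2   58.6  140.1 -158.3  -46.  -108.2] [13.7 13.  13.2 13.4 12.9 12.2]
[[0.3 0.7 0. ]] [66.6] [0.7]
```

```bash
cat >> sp.py <<'E'
a=axis(165.5);seat=np.array([.5619,.1712,.1046]);R=toolR(a,107)*Ro.from_rotvec([0,0,np.radians(11)])
FOOT=-.0163
def tcp(h,dx=0,dy=0): return seat+h*a-R.apply([0,0,FOOT])+R.apply([dx,dy,0])
def where():
    p,r,o=pose();foot=p+r.apply([0,0,FOOT]);e=R.inv().apply(foot-seat)*1000
    print("foot in spindle/tool frame mm",e.round(1),"h",-e[2].round(1),"rot deg",np.degrees((R.inv()*r).as_rotvec()).round(2))
    print("F tool",r.inv().apply(o["contact_force"]).round(1),"M tool",r.inv().apply(o["wrist_torque"]).round(2),"open",o["opening"],"t",o["t"],"q",np.round(o["q"],2))
E
python3 - <<'E'
from sp import *
where();print(rel(tcp(.06),R))
E
```

```text
foot in spindle/tool frame mm [-87.4 -59.4 -90.1] h 90.1 rot deg [ -0.31  -0.05 -10.82]
F tool [ 0.4 -0.9  2.9] M tool [ 0.53  0.23 -0.01] open 0.04280292217549206 t 9.05 q [ 0.16 -0.65  2.32 -0.24  1.    0.02]
[7.47 7.45 3.04 0.06 0.01 2.16]
```

Emit:
{"api": "apply_moves", "payload": {
  "rows": [
    [2,2,0,0,0,1],
    [4.5,4.5,0,0,0,2.2],
    [7,7,1,0,0,2.2],
    [7.5,7.5,2.5,0,0,2.2],
    [7.5,7.5,3,0.1,0,2.2],
    [7.5,7.5,3,0.1,0,2.2],
    [7.5,7.5,3,0.1,0,2.2],
    [7.5,7.5,3,0.1,0,2.2]
  ]
}}

```text
t: 9.85
tool_pos: [0.5412, 0.1767, 0.144]
tool_rot: [1.848, 1.92, 0.348]
contact_force: [-0.1, -0.7, -3.8]
opening: 0.0427
```

Run:
```python
from sp import *
where();print(rel(tcp(.03),R))
w=cam("wrist","w9");s=cam("scene");d=cam("side")
A=cv2.resize(s["color"][160:280,320:440],None,fx=3.3,fy=3.3);B=cv2.resize(d["color"][190:310,160:280],None,fx=3.3,fy=3.3)
cv2.imwrite("pics/sd9.png",np.hstack([A,B]))
```

```text
foot in spindle/tool frame mm [ -0.1   1.2 -61.1] h 61.1 rot deg [ 0.1  -0.07  0.25]
F tool [-0.2 -1.9  3.3] M tool [0.54 0.19 0.03] open 0.04273506801600596 t 9.85 q [ 0.34 -0.32  2.11 -0.36  0.93  0.45]
[ 0.02 -0.11  3.11 -0.02  0.01 -0.05]
```

View pics/sd9.png

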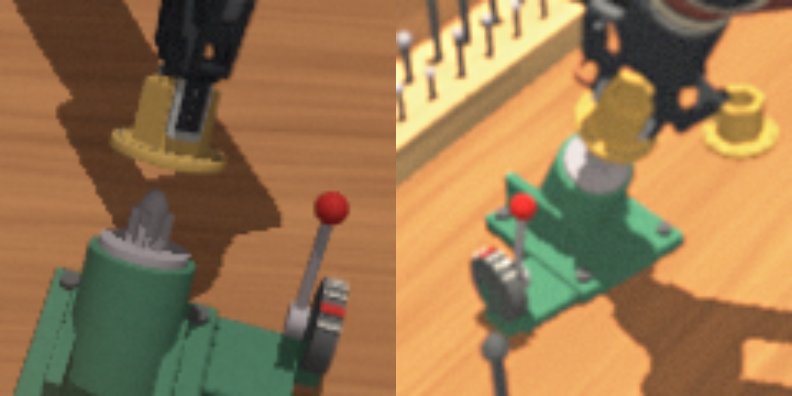

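View pics/w9.png

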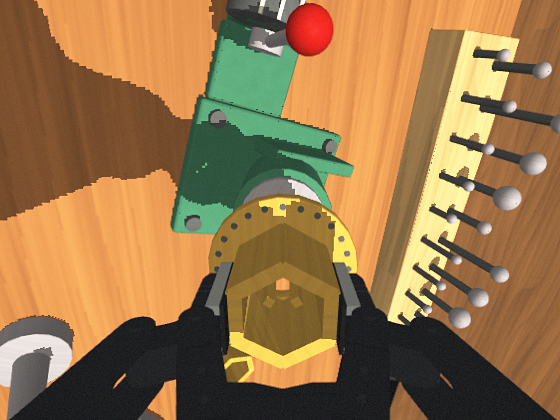

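Run:
```python
from sp import *
p,r,o=pose();foot=p+r.apply([0,0,FOOT]);top=p+r.apply([0,0,FOOT-.048])
for n,(x0,y0) in(("scene",(320,160)),("side",(160,190))):
    i=last(n);P=proj(i,[seat,seat+.037*a,foot,foot+.008*a,top]);print(n,P.round(1).tolist(),((P-[x0,y0])*3.3).round(0).tolist())
s=last("scene");d=last("side");crop(s,330,170,400,245,10,"sA");crop(d,210,205,265,255,14,"dA")
```

```text
scene [[363.2, 233.2], [367.1, 217.1], [369.7, 206.7], [370.6, 203.1], [375.0, 185.0]] [[142.0, 242.0], [155.0, 189.0], [164.0, 154.0], [167.0, 142.0], [181.0, 83.0]]
side [[220.9, 238.9], [224.4, 232.6], [226.5, 228.3], [227.3, 226.9], [231.3, 219.5]] [[201.0, 161.0], [212.0, 141.0], [219.0, 126.0], [222.0, 122.0], [235.0, 97.0]]
```

View pics/sA.png

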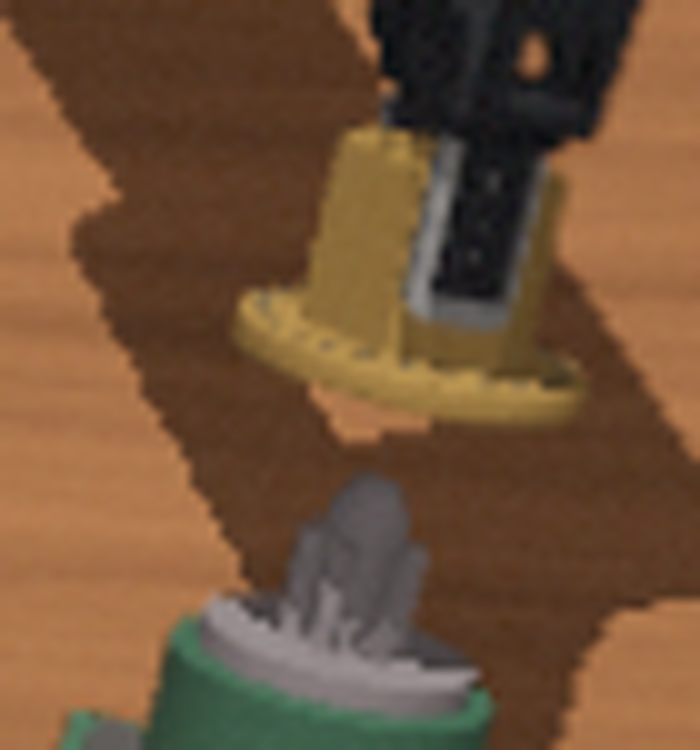

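View pics/dA.png

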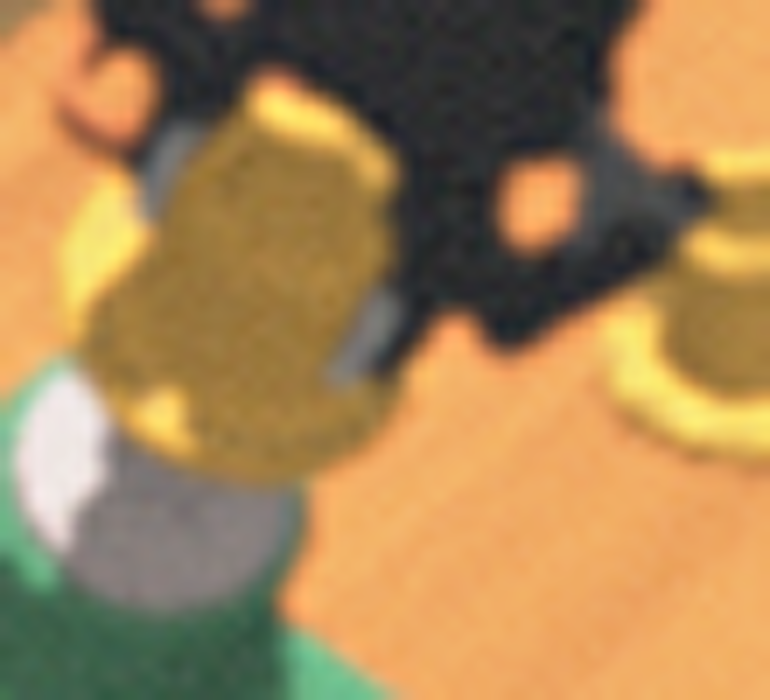

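Emit:
{"api": "apply_moves", "payload": {
  "rows": [
    [0,-0.1,1,0,0,-0.05],
    [0,-0.1,2,0,0,-0.05],
    [0,-0.1,2.6,0,0,-0.05],
    [0,-0.1,3.1,0,0,-0.05],
    [0,-0.1,3.1,0,0,-0.05],
    [0,-0.1,3.1,0,0,-0.05]
  ]
}}

```text
t: 10.6
tool_pos: [0.5551, 0.1728, 0.1162]
tool_rot: [1.843, 1.924, 0.345]
contact_force: [-0.1, 0.8, -3.2]
opening: 0.0428
```

Run:
```python
from sp import *
where();print(rel(tcp(.02),R))
```

```text
foot in spindle/tool frame mm [ -0.1  -0.2 -29.8] h 29.8 rot deg [ 0.13 -0.07 -0.02]
F tool [ 1.2 -1.6  2.7] M tool [0.51 0.11 0.02] open 0.04278081289344177 t 10.6 q [ 0.32 -0.25  2.11 -0.36  0.87  0.46]
[ 0.01  0.03  0.98 -0.03  0.01  0.  ]
```

Emit:
{"api": "apply_moves", "payload": {
  "rows": [
    [0,0,0.3,0,0,0],
    [0,0,0.5,0,0,0],
    [0,0,0.7,0,0,0],
    [0,0,0.9,0,0,0],
    [0,0,1.1,0,0,0],
    [0,0,1.2,0,0,0],
    [0,0,1.2,0,0,0]
  ]
}}

```text
t: 11.3
tool_pos: [0.5608, 0.1712, 0.1055]
tool_rot: [1.844, 1.924, 0.345]
contact_force: [-0.0, -1.2, -3.2]
opening: 0.0427
```

Run:
```python
from sp import *
where()
```

```text
foot in spindle/tool frame mm [ -0.1  -0.5 -17.6] h 17.6 rot deg [ 0.16 -0.08 -0.02]
F tool [-0.7 -1.7  2.9] M tool [0.5  0.2  0.03] open 0.04266057200613359 t 11.3 q [ 0.31 -0.23  2.11 -0.37  0.84  0.46]
```

Emit:
{"api": "apply_moves", "payload": {
  "rows": [
    [0,0,0.3,0,0,0],
    [0,0,0.6,0,0,0],
    [0,0,0.9,0,0,0],
    [0,0,1.1,0,0,0],
    [0,0,1.2,0,0,0],
    [0,0,1.2,0,0,0]
  ]
}}

```text
t: 11.9
tool_pos: [0.5667, 0.1696, 0.0949]
tool_rot: [1.844, 1.924, 0.345]
contact_force: [1.3, -0.2, -3.9]
opening: 0.0428
```

Run:
```python
from sp import *
where()
```

```text
foot in spindle/tool frame mm [-0.1 -0.5 -5.4] h 5.4 rot deg [ 0.16 -0.08 -0.02]
F tool [ 0.3 -0.8  4. ] M tool [0.5  0.14 0.04] open 0.04280653074638457 t 11.9 q [ 0.31 -0.2   2.1  -0.37  0.82  0.46]
```

Meshed with no resistance; now press gently onto the shoulder.

Emit:
{"api": "apply_moves", "payload": {
  "rows": [
    [0,0,0.15,0,0,0],
    [0,0,0.3,0,0,0],
    [0,0,0.4,0,0,0],
    [0,0,0.5,0,0,0],
    [0,0,0.6,0,0,0],
    [0,0,0.6,0,0,0]
  ]
}}

```text
t: 12.5
tool_pos: [0.5692, 0.169, 0.0903]
tool_rot: [1.844, 1.924, 0.344]
contact_force: [-7.9, 0.6, 2.1]
opening: 0.0429
```

Run:
```python
from sp import *
where()
```

```text
foot in spindle/tool frame mm [-0.1 -0.5 -0.1] h 0.1 rot deg [ 0.21 -0.1  -0.01]
F tool [ 0.4 -5.9 -5.8] M tool [ 0.95 -0.04  0.06] open 0.04291389478997955 t 12.5 q [ 0.3  -0.19  2.1  -0.37  0.81  0.46]
```

Emit:
{"api": "apply_moves", "payload": {
  "rows": [
    [0,0,0.1,0,0,0],
    [0,0,0.2,0,0,0],
    [0,0,0.2,0.2,0,0],
    [0,0,0.2,-0.2,0,0],
    [0,0,0.2,0,0.2,0],
    [0,0,0.2,0,-0.2,0],
    [0,0,0.2,0,0,0]
  ]
}}

```text
t: 13.2
tool_pos: [0.5715, 0.1692, 0.0915]
tool_rot: [1.841, 1.923, 0.345]
contact_force: [-6.8, -2.6, 6.8]
opening: 0.0426
```

Run:
```python
from sp import *
where();s=cam("scene");d=cam("side");cam("wrist","w10")
A=cv2.resize(s["color"][170:270,320:420],None,fx=4,fy=4);B=cv2.resize(d["color"][190:290,170:270],None,fx=4,fy=4)
cv2.imwrite("pics/sd10.png",np.hstack([A,B]))
```

```text
foot in spindle/tool frame mm [-0.1  2.  -0. ] h 0.0 rot deg [ 0.03 -0.16 -0.07]
F tool [-3.6 -2.9 -8.8] M tool [ 0.52 -0.42  0.1 ] open 0.04257435015710011 t 13.2 q [ 0.3  -0.18  2.1  -0.38  0.81  0.46]
```

View pics/sd10.png

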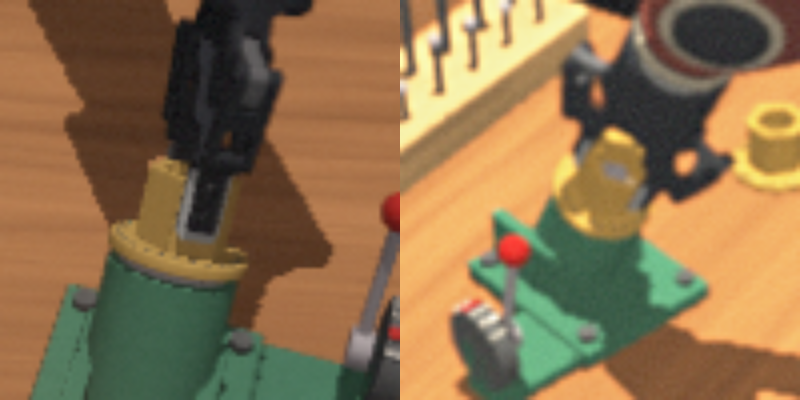

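Emit:
{"api": "apply_moves", "payload": {
  "rows": [
    [0,0,0,0,0,0],
    [0,0,0,0,0,0],
    [0,0,0,0,0,0],
    [0,0,0,0,0,0],
    [0,0,0,0,0,0],
    [0,0,0,0,0,0],
    [0,0,0,0,0,0]
  ],
  "grip": 0
}}

```text
t: 14.05
tool_pos: [0.5715, 0.1692, 0.0913]
tool_rot: [1.843, 1.922, 0.347]
contact_force: [0.2, -0.7, -0.3]
opening: 0.0852
```

Run:
```python
from sp import *
where();w=cam("wrist","w11")
```

```text
foot in spindle/tool frame mm [-0.1  1.9  0.1] h -0.1 rot deg [ 0.02 -0.09  0.  ]
F tool [-0.7 -0.   0.4] M tool [ 0.27  0.1  -0.03] open 0.0851615049986108 t 14.05 q [ 0.3  -0.18  2.1  -0.38  0.81  0.46]
```

View pics/w11.png

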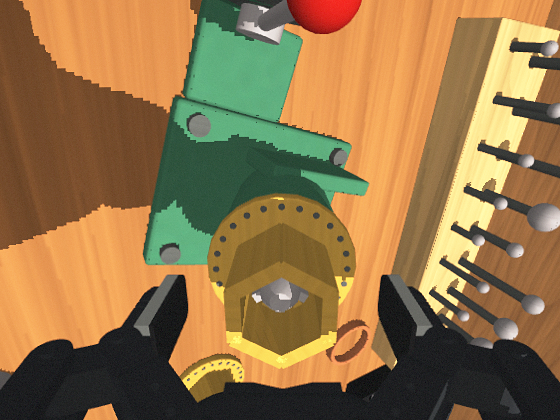

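Emit:
{"api": "apply_moves", "payload": {
  "rows": [
    [0,0,-1,0,0,0],
    [0,0,-3,0,0,0],
    [0,0,-6,0,0,0],
    [0,0,-10,0,0,0],
    [0,0,-13,0,0,0],
    [0,0,-13,0,0,0],
    [0,0,-13,0,0,0]
  ]
}}

```text
t: 14.8
tool_pos: [0.5087, 0.1861, 0.2051]
tool_rot: [1.841, 1.922, 0.35]
contact_force: [0.2, -0.2, -0.4]
opening: 0.0853
```

Run:
```python
from sp import *
where();w=cam("wrist","w12");s=cam("scene","s12");d=cam("side")
crop(s,310,190,450,310,5.5,"s12c");crop(d,170,210,270,300,7,"d12c")
```

```text
foot in spindle/tool frame mm [   0.3    2.6 -131. ] h 131.0 rot deg [-0.1  -0.03  0.01]
F tool [-0.2 -0.1  0.5] M tool [0.24 0.05 0.02] open 0.08528830213200277 t 14.8 q [ 0.39 -0.45  2.1  -0.35  1.08  0.45]
```

View pics/s12c.png

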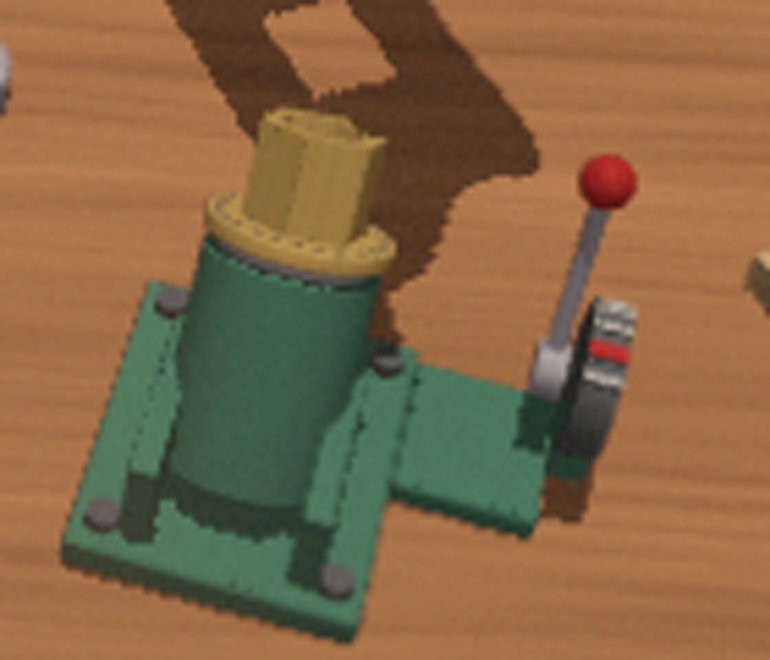

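View pics/d12c.png

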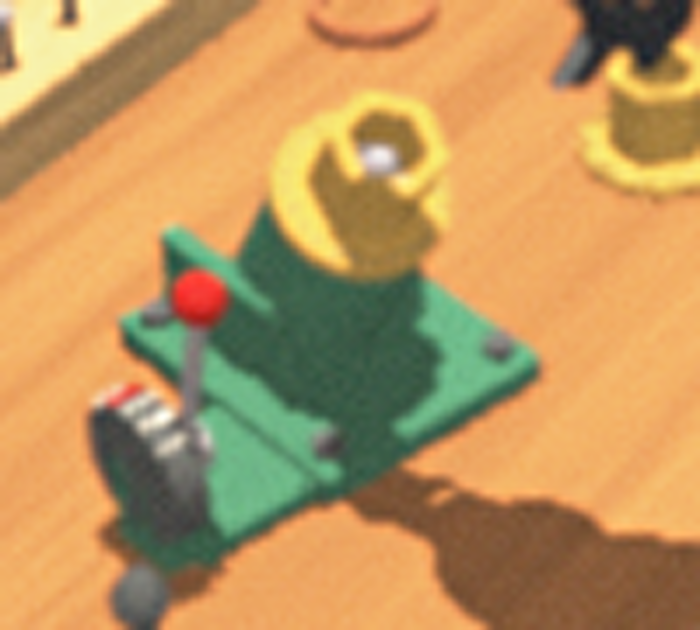

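View pics/w12.png

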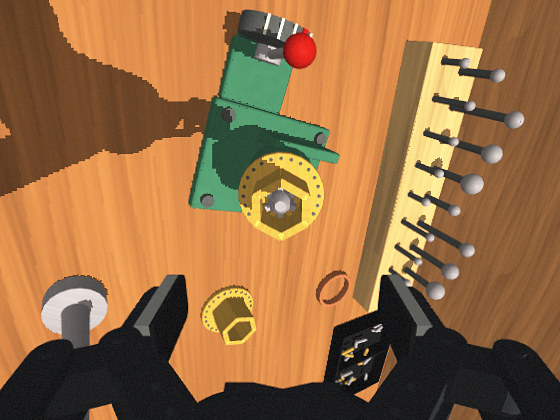

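Run:
```python
from sp import *
s,d,w=last("scene"),last("side"),last("wrist")
K={"s":(s,(310+608/5.5,190+182/5.5)),"d":(d,(170+200/7,210+298/7)),"w":(w,(300,50))}
for q in("sd","sw","dw"): print(q,*tri(*K[q[0]],*K[q[1]]))
f=np.array([np.cos(np.radians(165.5)),np.sin(np.radians(165.5)),0]);yh=np.array([-f[1],f[0],0])*-1
print("front",f,"yh",yh)
# hub left end pixel at scene crop (550,368) : plane lateral?
hub=(310+550/5.5,190+368/5.5)
c,dd=ray(s,[hub]);dd=dd[0]
for lat in (.10,.105,.11):
    t=((seat+lat*yh)@yh-c@yh)/(dd@yh);X=c+t*dd;print(lat,X, "long",(X-seat)@(-f))
crop(w,225,0,335,80,7,"w12c")
```

```text
sd [0.55000826 0.28818614 0.13711813] 0.003999522458838038
sw [0.55032513 0.28955134 0.1358618 ] 0.0010147810913542971
dw [0.54706201 0.28901426 0.14025194] 0.0007042865674985696
front [-0.96814764  0.25038     0.        ] yh [ 0.25038     0.96814764 -0.        ]
0.1 [0.65235105 0.2510978  0.14119265] long 0.06756515642841082
0.105 [0.61967865 0.26471196 0.10360932] long 0.03252473530085859
0.11 [0.58700625 0.27832612 0.06602599] long -0.0025156858266931967
```

View pics/w12c.png

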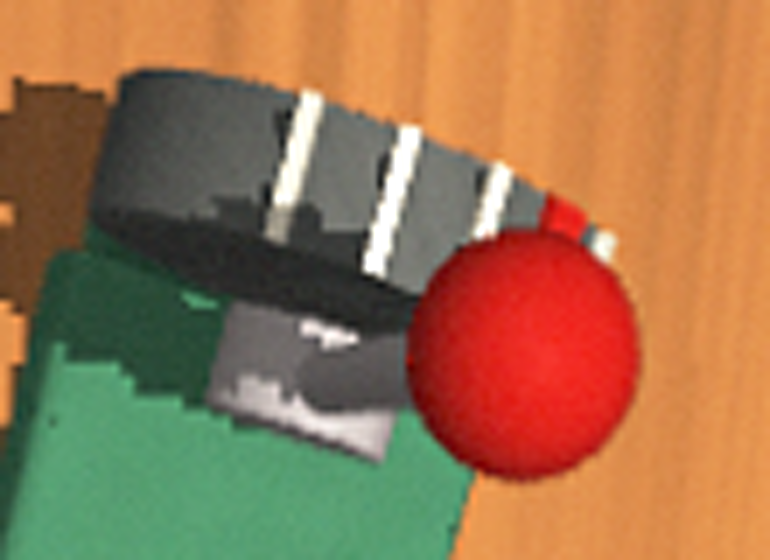

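```bash
cat >> sp.py <<'E'
K=np.array([.5497,.2892,.1365]);back=np.array([.96815,-.25038,0]);yh=np.array([.25038,.96815,0])
piv=K-[0,0,.0865]+.0248*back
def knob(deg): 
    t=np.radians(deg-40);return piv+.09*(np.sin(t)*back+np.array([0,0,np.cos(t)]))
RL=down(75.5)
E
python3 - <<'E'
from sp import *
print(piv,knob(60),knob(24))
s,d,w=last("scene"),last("side"),last("wrist")
m=[piv+.032*(np.sin(np.radians(t-40))*back+np.array([0,0,np.cos(np.radians(t-40))]))+.018*yh for t in(20,40,60,80)]
print(proj(s,m).round(1).tolist(),"red seen",310+609/5.5,190+351/5.5)
print(proj(w,m).round(1).tolist(),"marks seen",(225+497/7,200/7),(225+563/7,215/7), (225+400/7,195/7),(225+298/7,165/7))
print(rel(K+[0,0,.07],RL))
E
```

```text
[0.57371012 0.28299058 0.05      ] [0.60351153 0.27528343 0.13457234] [0.54969287 0.28920184 0.13651355]
[[421.4, 246.8], [421.2, 249.8], [420.6, 254.0], [419.5, 258.9]] red seen 420.72727272727275 253.8181818181818
[[283.9, 28.8], [296.2, 33.9], [305.6, 38.7], [311.0, 42.5]] marks seen (296.0, 28.571428571428573) (305.42857142857144, 30.714285714285715) (282.14285714285717, 27.857142857142858) (267.57142857142856, 23.571428571428573)
[ 10.2    4.66   0.27   3.77   5.16 -14.26]
```

Run:
```python
from sp import *
p,r,o=pose();T=K+[0,0,.09]
rv=(r.inv()*RL).as_rotvec()
for f in (.25,.5,.75,1):
    P=p+(T-p)*f+[0,0,.04*np.sin(np.pi*f)]
    print((r.inv().apply(P-p)*100).round(1),np.degrees(rv*f/1)/5)
```

```text
[ 2.1  2.7 -2.8] [ 0.94201351  1.28965243 -3.56538072]
[ 4.4  4.7 -4.2] [ 1.88402702  2.57930485 -7.13076144]
[ 7.   5.6 -3.5] [  2.82604053   3.86895728 -10.69614216]
[ 9.9  5.6 -1.5] [  3.76805404   5.15860971 -14.26152288]
```

Emit:
{"api": "apply_moves", "payload": {
  "rows": [
    [0.5,1,-2,0.3,0.4,-1.2],
    [1.3,2,-2.8,0.6,0.9,-2.4],
    [2.1,2.7,-3.5,0.95,1.3,-3.6],
    [3,3.5,-4,1.25,1.7,-4.75],
    [3.7,4.2,-4.2,1.55,2.1,-5.9],
    [4.4,4.7,-4.2,1.9,2.6,-7.1],
    [5.2,5,-4.2,2.2,3,-8.3],
    [6.1,5.3,-3.9,2.5,3.45,-9.5],
    [7,5.6,-3.5,2.8,3.9,-10.7],
    [8.5,5.6,-2.5,3.3,4.5,-12.5],
    [9.9,5.6,-1.5,3.8,5.15,-14.3],
    [9.9,5.6,-1.5,3.8,5.15,-14.3],
    [9.9,5.6,-1.5,3.8,5.15,-14.3],
    [9.9,5.6,-1.5,3.8,5.15,-14.3]
  ],
  "grip": 0.35
}}

```text
t: 16.35
tool_pos: [0.5493, 0.2887, 0.2253]
tool_rot: [-0.394, -3.114, 0.007]
contact_force: [-0.2, 0.1, 0.6]
opening: 0.0555
```

Run:
```python
from sp import *
p,r,o=pose();print(p,o["opening"],o["t"],o["q"].round(2)); print(rel(K-[0,0,.045],RL))
w=cam("wrist","w13");s=cam("scene");crop(s,340,150,480,270,5.5,"s13c");print(proj(w,K))
```

```text
[0.54926699 0.28873885 0.2252539 ] 0.05551743082362266 16.35 [ 0.37  0.03  1.59 -0.    1.52 -0.95]
[-6.000e-02  1.200e-01  1.337e+01 -5.000e-02 -3.000e-02  1.000e-02]
[[283.20250142 203.08480197]]
```

View pics/w13.png

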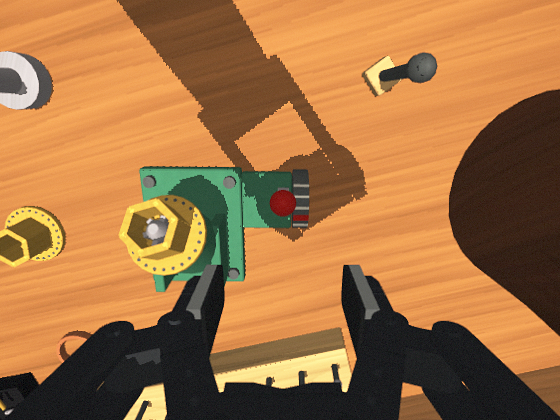

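View pics/s13c.png

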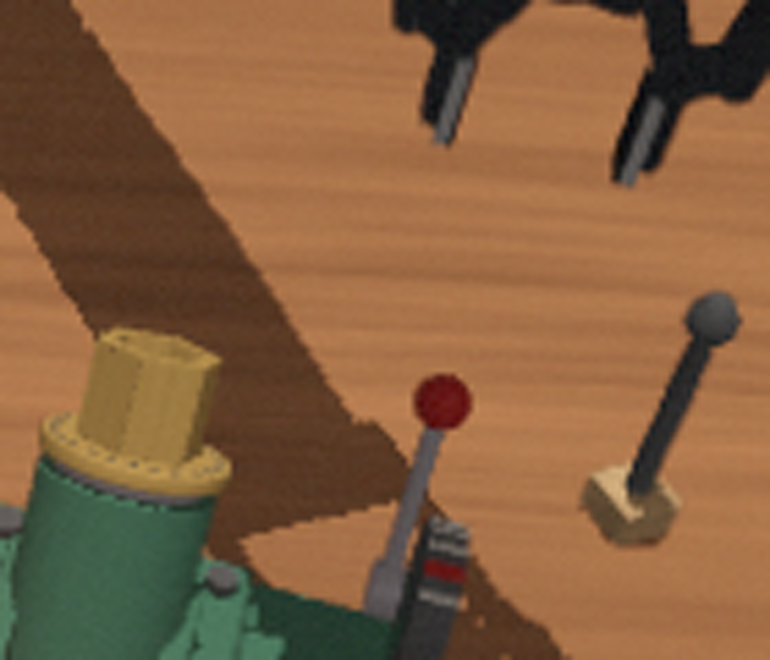

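Emit:
{"api": "apply_moves", "payload": {
  "rows": [
    [0,0.1,4,0,0,0],
    [0,0.1,8,0,0,0],
    [0,0.1,11,0,0,0],
    [0,0.1,12.7,0,0,0],
    [0,0.1,13.3,0,0,0],
    [0,0.1,13.3,0,0,0],
    [0,0.1,13.3,0,0,0]
  ]
}}

```text
t: 17.15
tool_pos: [0.5507, 0.2899, 0.0958]
tool_rot: [0.394, 3.115, -0.002]
contact_force: [0.2, -0.8, 0.9]
opening: 0.0555
```

Run:
```python
from sp import *
p,r,o=pose();print(p,o["opening"],o["t"],o["contact_force"]); print(rel(K-[0,0,.045],RL))
w=cam("wrist","w14");s=cam("scene");crop(s,360,180,460,270,7,"s14c");print(proj(w,K))
```

```text
[0.55065089 0.28988461 0.09579341] 0.05548025422643179 17.15 [ 0.17125738 -0.7514486   0.85520644]
[ 0.08 -0.09  0.43 -0.01  0.02  0.02]
[[279.69357101 286.66289435]]
```

View pics/w14.png

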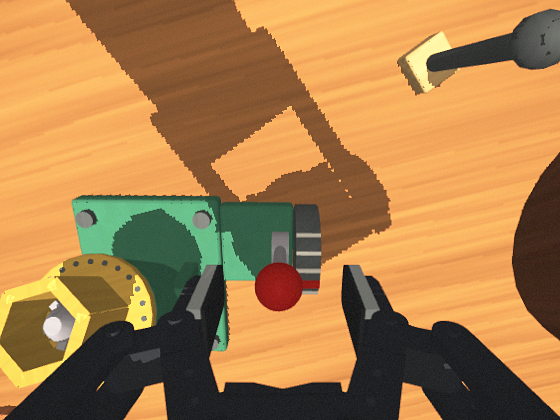

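View pics/s14c.png

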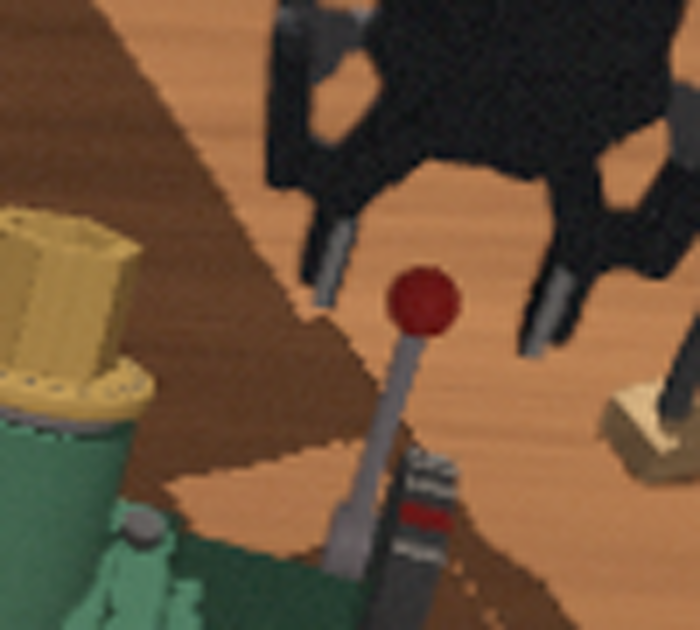

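Emit:
{"api": "apply_moves", "payload": {
  "rows": [
    [0.1,-0.1,0.3,0,0,0],
    [0.1,-0.1,0.4,0,0,0],
    [0.1,-0.1,0.4,0,0,0],
    [0.1,-0.1,0.4,0,0,0]
  ]
}}

```text
t: 17.65
tool_pos: [0.5495, 0.2892, 0.0919]
tool_rot: [0.394, 3.115, -0.002]
contact_force: [0.0, -1.2, 0.2]
opening: 0.0554
```

Emit:
{"api": "apply_moves", "payload": {
  "rows": [
    [0,0,0,0,0,0],
    [0,0,0,0,0,0],
    [0,0,0,0,0,0],
    [0,0,0,0,0,0],
    [0,0,0,0,0,0],
    [0,0,0,0,0,0]
  ],
  "grip": 1,
  "squeeze": 25
}}

```text
t: 18.25
tool_pos: [0.5492, 0.2884, 0.092]
tool_rot: [0.394, 3.115, -0.005]
contact_force: [-1.6, -4.7, 2.8]
opening: 0.0205
```

Run:
```python
from sp import *
p,r,o=pose();print(p,p-K,o["opening"],o["t"],o["contact_force"])
for t in (24,30,36,42,48,54,60): print(t,rel(p+knob(t)-knob(24),r)[:3])
w=cam("wrist","w15")
```

```text
[0.54922499 0.28840896 0.09202078] [-0.00047501 -0.00079104 -0.04447922] 0.020504334792358678 18.25 [-1.58357689 -4.72914159  2.79055327]
24 [0. 0. 0.]
30 [-0.92 -0.   -0.21]
36 [-1.85 -0.   -0.32]
42 [-2.8  -0.   -0.34]
48 [-3.73 -0.01 -0.25]
54 [-4.66 -0.01 -0.07]
60 [-5.56 -0.01  0.2 ]
```

View pics/w15.png

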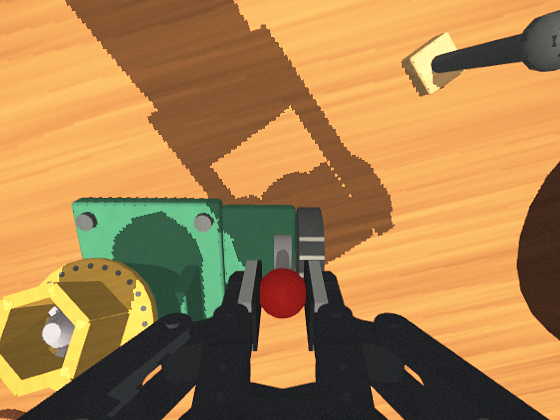

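Emit:
{"api": "apply_moves", "payload": {
  "rows": [
    [-0.9,0,-0.2,0,0,0],
    [-1.85,0,-0.3,0,0,0],
    [-2.8,0,-0.35,0,0,0],
    [-3.7,0,-0.25,0,0,0],
    [-4.65,0,-0.05,0,0,0],
    [-5.55,0,0.2,0,0,0],
    [-5.55,0,0.2,0,0,0],
    [-5.55,0,0.2,0,0,0],
    [-5.55,0,0.2,0,0,0]
  ]
}}

```text
t: 19.2
tool_pos: [0.603, 0.2742, 0.09]
tool_rot: [0.394, 3.115, -0.006]
contact_force: [-1.2, -5.0, -1.7]
opening: 0.0199
```

Run:
```python
from sp import *
p,r,o=pose();e=p+[0,0,.0445]-knob(60);print(p,"err back,lat,z",e@back,e@yh,e[2],o["opening"],o["t"],o["contact_force"])
w=cam("wrist","w16");s=cam("scene");crop(s,360,180,460,270,7,"s16c")
```

```text
[0.60301868 0.27420436 0.0900321 ] err back,lat,z -0.00020697736934027707 -0.0011680941504685525 -4.023763156488225e-05 0.019919802784192194 19.2 [-1.15603627 -4.95385824 -1.69698162]
```

View pics/w16.png

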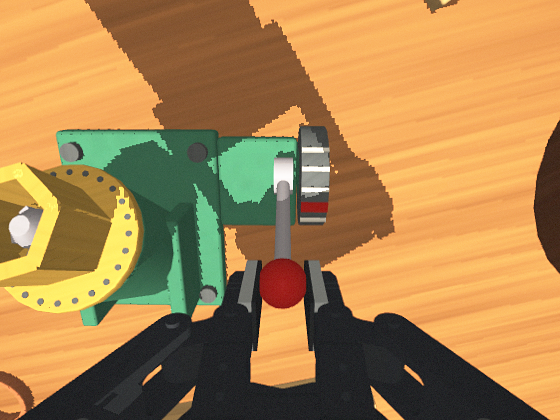

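View pics/s16c.png

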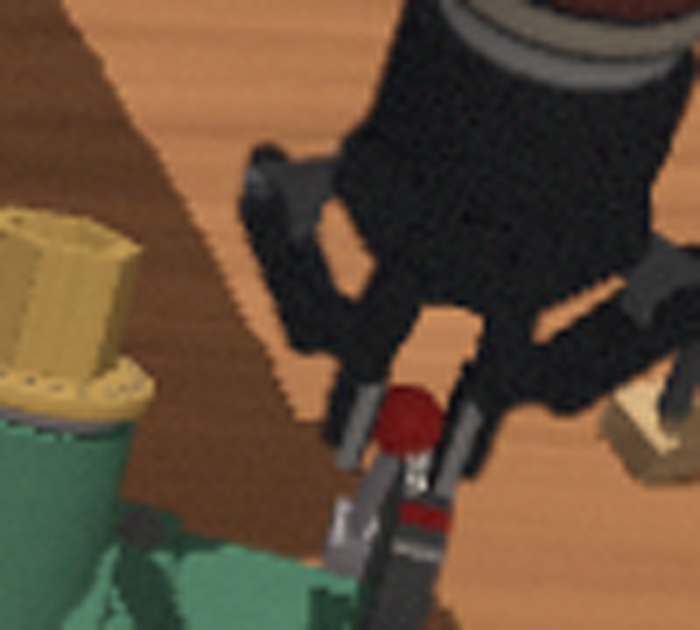

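Emit:
{"api": "apply_moves", "payload": {
  "rows": [
    [0,0,0,0,0,0],
    [0,0,0,0,0,0],
    [0,0,0,0,0,0],
    [0,0,0,0,0,0],
    [0,0,0,0,0,0],
    [0,0,-1,0,0,0],
    [0,0,-3,0,0,0],
    [0,0,-7,0,0,0],
    [0,0,-11,0,0,0],
    [3,0,-12,0,0,0],
    [5,0,-12,0,0,0],
    [5,0,-12,0,0,0],
    [5,0,-12,0,0,0]
  ],
  "grip": 0.35
}}

```text
t: 20.6
tool_pos: [0.5544, 0.2872, 0.2105]
tool_rot: [0.393, 3.114, -0.006]
contact_force: [1.2, -0.0, -0.3]
opening: 0.0557
```

Run:
```python
from sp import *
p,r,o=pose();print(p,o["opening"],o["t"],o["contact_force"])
w=cam("wrist","w17");s=cam("scene","s17");d=cam("side","d17");crop(s,310,180,460,290,5.3,"s17c");crop(d,170,210,270,300,7,"d17c")
for n in(s,w,d):print([ (t,proj(n,knob(t))[0].round(1).tolist()) for t in(55,60,65)])
for n,i in(("s",s),("d",d),("w",w)):
    h=cv2.cvtColor(i["color"],cv2.COLOR_BGR2HSV);m=(((h[...,0]<4)|(h[...,0]>176))&(h[...,1]>190)&(h[...,2]>70)).astype(np.uint8)
    nn,l,st,c=cv2.connectedComponentsWithStats(m)
    print(n,[(st[k].tolist(),c[k].round(1).tolist()) for k in range(1,nn) if st[k][4]>30])
```

```text
[0.55442376 0.28724769 0.21052523] 0.055662695739394814 20.6 [ 1.21828863 -0.00302869 -0.29406708]
[(55, [418.1, 238.1]), (60, [417.5, 241.5]), (65, [416.8, 244.9])]
[(55, [283.2, 257.9]), (60, [283.1, 264.7]), (65, [283.1, 270.6])]
[(55, [187.1, 245.3]), (60, [185.6, 244.7]), (65, [184.2, 244.4])]
s [([413, 235, 10, 10, 72], [417.5, 239.4])]
d []
w [([294, 214, 16, 6, 77], [301.1, 216.9]), ([270, 246, 25, 26, 504], [282.0, 258.6])]
```

View pics/s17.png

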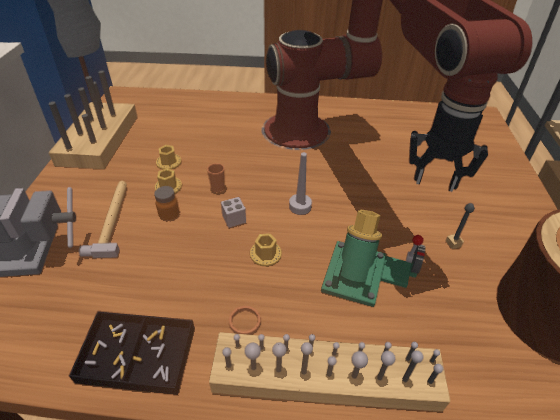

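View pics/w17.png

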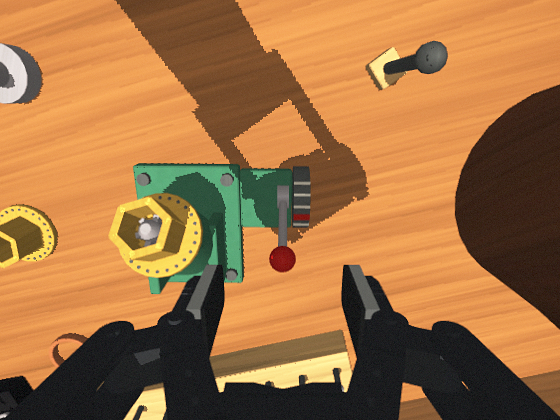

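View pics/d17c.png

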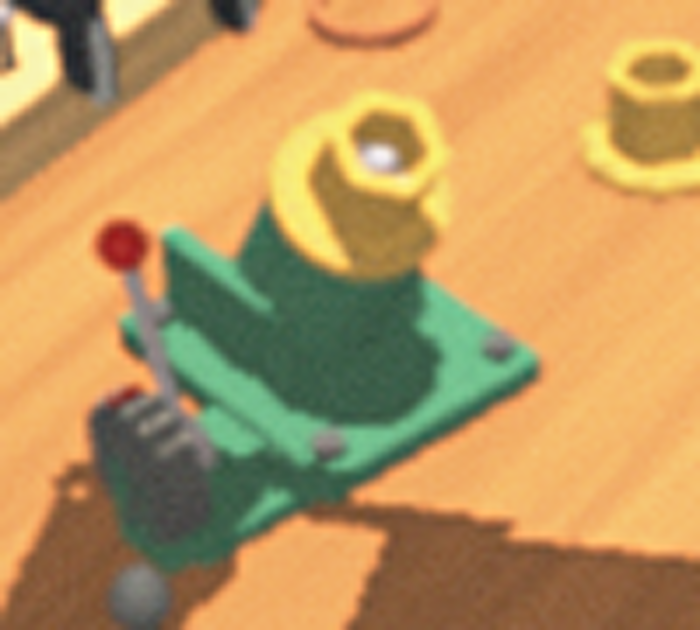

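Run:
```python
from sp import *
s,d,w=last("scene"),last("side"),last("wrist")
V={}
for n,i,c in(("s",s,(417.5,239.4)),("d",d,(187.4,245)),("w",w,(282,258.6))):
    b=i["color"].astype(int);m=((b[...,2]>1.8*b[...,1])&(b[...,2]>1.8*b[...,0])&(b[...,2]>50)).astype(np.uint8)
    k=20 if n=="w" else 9
    M=np.zeros_like(m);x,y=map(int,c);M[y-k:y+k,x-k:x+k]=m[y-k:y+k,x-k:x+k]
    cs=max(cv2.findContours(M,0,1)[0],key=cv2.contourArea);V[n]=cv2.minEnclosingCircle(cs);print(n,V[n])
V={n:(i,V[n][0]) for n,i in(("s",s),("d",d),("w",w))}
for q in("sd","sw","dw"):
    X,e=tri(*V[q[0]],*V[q[1]]);v=X-piv;print(q,X.round(4),round(e,4),"angle",40+np.degrees(np.arctan2(v@back,v[2])),"lat",v@yh,"rad",np.hypot(v@back,v[2]))
for n,(i,c) in V.items():
    t=np.arange(45,70,.1);P=proj(i,[knob(x) for x in t]);k=np.argmin(((P-c)**2).sum(1));print(n,"best",t[k],np.linalg.norm(P[k]-c))
```

```text
s ((417.5, 239.5), 5.700977325439453)
d ((187.0, 244.5), 3.6401548385620117)
w ((282.01446533203125, 258.7658996582031), 13.382309913635254)
sd [0.5994 0.2749 0.1365] 0.0012 angle 57.24368070277561 lat -0.0013699225809662178 rad 0.090619196483768
sw [0.598  0.2759 0.1347] 0.0004 angle 56.63445076165023 lat -0.0007567646056873614 rad 0.08836156143211876
dw [0.5964 0.2765 0.1389] 0.0011 angle 54.86737783765527 lat -0.0005954845319270877 rad 0.09193712972604294
s best 57.20000000000017 0.3826091003068939
d best 56.20000000000016 0.658153762508421
w best 55.60000000000015 1.1442792973037152
```

Run:
```python
from sp import *
print(rel(knob(56.3)+[0,0,-.0445],RL),rel(knob(56.3)+[0,0,.05],RL))
```

```text
[-4.440e+00  1.500e-01  1.177e+01 -5.000e-02  2.000e-02  1.000e-02] [-4.45  0.11  2.32 -0.05  0.02  0.01]
```

Emit:
{"api": "apply_moves", "payload": {
  "rows": [
    [-2,0.1,0,0,0,0],
    [-4.4,0.1,1,0,0,0],
    [-4.4,0.1,4,0,0,0],
    [-4.4,0.1,8,0,0,0],
    [-4.4,0.1,10.5,0,0,0],
    [-4.4,0.1,11.7,0,0,0],
    [-4.4,0.1,11.7,0,0,0],
    [-4.4,0.1,11.7,0,0,0],
    [-4.4,0.1,11.7,0,0,0]
  ]
}}

```text
t: 21.65
tool_pos: [0.5993, 0.2768, 0.0952]
tool_rot: [0.394, 3.112, -0.004]
contact_force: [-0.2, -0.1, 1.0]
opening: 0.0558
```

Emit:
{"api": "apply_moves", "payload": {
  "rows": [
    [0,0,0,0,0,0],
    [0,0,0,0,0,0],
    [0,0,0,0,0,0],
    [0,0,0,0,0,0],
    [0,0,0,0,0,0],
    [0,0,0,0,0,0]
  ],
  "grip": 1,
  "squeeze": 25
}}

```text
t: 22.25
tool_pos: [0.6005, 0.2748, 0.0972]
tool_rot: [0.394, 3.109, -0.009]
contact_force: [-1.2, -6.1, 5.8]
opening: 0.0198
```

```bash
cat > ang.py <<'E'
from sp import *
def ang(tag):
    p,r,o=pose();print("tcp vs knob60",((p-knob(60))@back*1000).round(1),p,o["opening"],o["t"],o["contact_force"])
    for n in("scene","side","wrist"):
        i=cam(n,tag+n[0]);P0=proj(i,knob(57))[0];k=30 if n=="wrist" else 11
        b=i["color"].astype(int);m=((b[...,2]>1.8*b[...,1])&(b[...,2]>1.8*b[...,0])&(b[...,2]>50)).astype(np.uint8)
        M=np.zeros_like(m);x,y=map(int,P0);M[max(0,y-k):y+k,x-k:x+k]=m[max(0,y-k):y+k,x-k:x+k]
        cs=max(cv2.findContours(M,0,1)[0],key=cv2.contourArea);c,R_=cv2.minEnclosingCircle(cs)
        t=np.arange(45,75,.1);P=proj(i,[knob(x) for x in t]);j=np.argmin(((P-c)**2).sum(1));print(n,np.round(c,1),round(R_,1),"angle",t[j].round(1),"miss px",np.linalg.norm(P[j]-c).round(2))
E
python3 -c "
from ang import *
ang('g1')"
```

```text
tcp vs knob60 -2.8 [0.60048243 0.27484689 0.09722572] 0.019796330285901637 22.25 [-1.23565345 -6.05151691  5.84701775]
scene [417.6 239.8] 5.5 angle 57.6 miss px 0.23
side [187.5 244.4] 3.7 angle 55.0 miss px 0.97
wrist [282.  280.8] 24.0 angle 55.9 miss px 1.94
```

Emit:
{"api": "apply_moves", "payload": {
  "rows": [
    [-0.3,0,0.1,0,0,0],
    [-0.6,0,0.2,0,0,0],
    [-0.6,0,0.2,0,0,0],
    [-0.6,0,0.2,0,0,0]
  ]
}}

```text
t: 22.8
tool_pos: [0.6064, 0.2731, 0.095]
tool_rot: [0.394, 3.109, -0.01]
contact_force: [-1.0, -1.9, -0.3]
opening: 0.0197
```

```bash
python3 -c "
from ang import *
ang('g2')"
```

```text
tcp vs knob60 3.4 [0.60641878 0.2730748  0.09501656] 0.01971410394428901 22.8 [-1.00526905 -1.8976192  -0.28668569]
scene [417. 243.] 5.4 angle 62.3 miss px 0.21
side [186.5 244.4] 3.7 angle 57.7 miss px 0.63
wrist [282.2 280.4] 24.0 angle 59.7 miss px 2.16
```

Emit:
{"api": "apply_moves", "payload": {
  "rows": [
    [0,0,0,0,0,0],
    [0,0,0,0,0,0],
    [0,0,0,0,0,0],
    [0,0,0,0,0,0],
    [0,0,0,0,0,0],
    [0,0,-1,0,0,0],
    [0,0,-3,0,0,0],
    [0,0,-7,0,0,0],
    [0,0,-11,0,0,0],
    [3,0,-12,0,0,0],
    [5,0,-12,0,0,0],
    [5,0,-12,0,0,0],
    [5,0,-12,0,0,0]
  ],
  "grip": 0.35
}}

```text
t: 24.25
tool_pos: [0.5572, 0.2865, 0.2153]
tool_rot: [0.394, 3.108, -0.01]
contact_force: [0.6, 0.2, 0.1]
opening: 0.0556
```

```bash
python3 -c "
from ang import *
ang('g3')
crop(last('wrist'),240,150,330,280,6,'g3wc');crop(last('side'),165,225,215,295,8,'g3dc');crop(last('scene'),390,215,440,285,8,'g3sc')"
```

```text
tcp vs knob60 -47.6 [0.55724873 0.2865446  0.21527495] 0.05558838480123979 24.25 [0.5851723  0.24514278 0.11038118]
scene [416.8 242.6] 5.5 angle 61.8 miss px 0.49
side [185.5 244.5] 3.8 angle 60.6 miss px 0.2
wrist [282.7 258.2] 13.1 angle 59.9 miss px 1.09
```

View pics/g3wc.png

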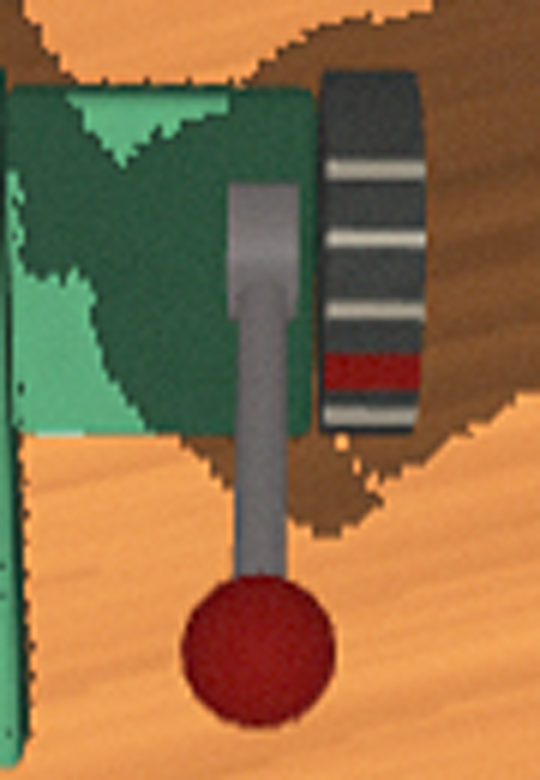

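View pics/g3dc.png

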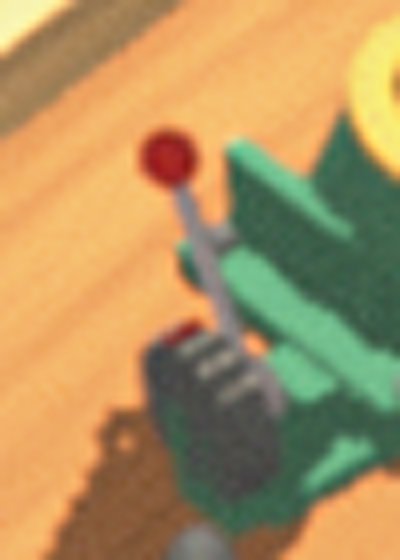

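View pics/g3sc.png

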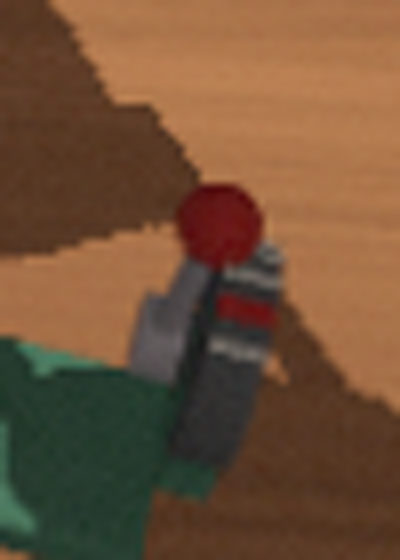

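Run:
```python
from sp import *
w=last("wrist");s=last("scene")
m=lambda t:piv+.032*(np.sin(np.radians(t-40))*back+np.array([0,0,np.cos(np.radians(t-40))]))+.018*yh
print(proj(w,[m(t) for t in(0,20,40,60,80)])[:,1].round(1),"seen 177.8 190 201.8 211.8 219")
print(proj(w,[knob(t) for t in(57,60,63)])[:,1].round(1),"seen 258.2-258.8")
print(proj(s,m(60)),"seen",390+247/8,215+309/8,proj(s,[knob(t) for t in(57,60,63)]).round(1).tolist(),"seen",390+220/8,215+224/8)
```

```text
[181.3 192.5 204.1 214.1 221.3] seen 177.8 190 201.8 211.8 219
[254.4 258.4 262.1] seen 258.2-258.8
[[420.55736325 253.98009774]] seen 420.875 253.625 [[417.9, 239.5], [417.5, 241.5], [417.1, 243.5]] seen 417.5 243.0
```

Run:
```python
from sp import *
d=last("side")
m=lambda t:piv+.032*(np.sin(np.radians(t-40))*back+np.array([0,0,np.cos(np.radians(t-40))]))+.018*yh
print(proj(d,[m(t) for t in(0,20,40,60)]).round(1).tolist(),"seen",[(165+x/8,225+y/8) for x,y in((238,385),(218,362),(201,345),(182,332))])
print(proj(d,[knob(t) for t in(57,60,63)]).round(1).tolist(),"seen",165+168/8,225+158/8)
# direction of arm: from hub edge-on slope in image: knob vs pivot(axis at lateral 0)
s=last("scene");w=last("wrist")
print(proj(s,[piv,piv-.011*yh]).round(1).tolist(),proj(w,[piv,piv-.011*yh]).round(1).tolist(),proj(d,[piv]).round(1).tolist())
crop(d,165,225,215,285,13,"gd");
```

```text
[[193.5, 273.2], [191.2, 270.0], [188.8, 267.6], [186.5, 266.2]] seen [(194.75, 273.125), (192.25, 270.25), (190.125, 268.125), (187.75, 266.5)]
[[186.5, 245.0], [185.6, 244.7], [184.8, 244.5]] seen 186.0 244.75
[[409.5, 257.1], [404.6, 255.8]] [[284.0, 194.5], [273.5, 194.5]] [[195.1, 273.4]]
```

View pics/gd.png

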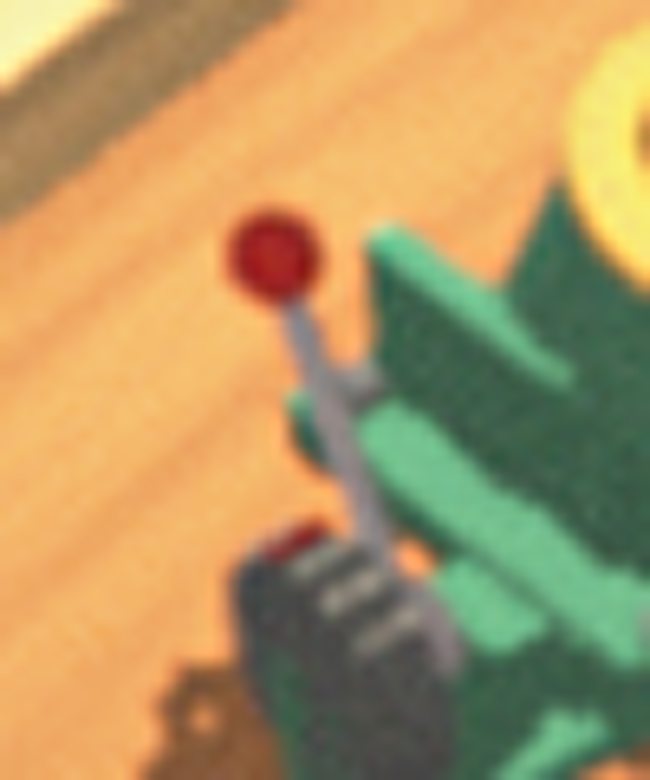

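Run:
```python
from sp import *
print(rel(knob(61)+[0,0,-.0415],RL))
```

```text
[-4.77  0.17 12.21 -0.07  0.09  0.  ]
```

Emit:
{"api": "apply_moves", "payload": {
  "rows": [
    [-2,0,0,0,0.1,0],
    [-4.7,0,1,0,0.1,0],
    [-4.7,0,4,0,0.1,0],
    [-4.7,0,8,0,0.1,0],
    [-4.7,0,11,0,0.1,0],
    [-4.7,0,12.2,0,0.1,0],
    [-4.7,0,12.2,0,0.1,0],
    [-4.7,0,12.2,0,0.1,0]
  ]
}}

```text
t: 25.2
tool_pos: [0.605, 0.2736, 0.0941]
tool_rot: [0.397, 3.116, -0.008]
contact_force: [0.3, 0.5, 1.0]
opening: 0.0554
```

Emit:
{"api": "apply_moves", "payload": {
  "rows": [
    [0,0,0,0,0,0],
    [0,0,0,0,0,0],
    [0,0,0,0,0,0],
    [0,0,0,0,0,0],
    [0,0,0,0,0,0],
    [0,0,0,0,0,0]
  ],
  "grip": 1,
  "squeeze": 25
}}

```text
t: 25.8
tool_pos: [0.6067, 0.2731, 0.0966]
tool_rot: [0.396, 3.112, -0.008]
contact_force: [0.4, -2.6, 5.7]
opening: 0.0196
```

Emit:
{"api": "apply_moves", "payload": {
  "rows": [
    [0.15,0,-0.05,0,0,0],
    [0.3,0,-0.1,0,0,0],
    [0.3,0,-0.1,0,0,0],
    [0.3,0,-0.1,0,0,0]
  ]
}}

```text
t: 26.2
tool_pos: [0.6038, 0.2738, 0.0978]
tool_rot: [0.396, 3.112, -0.008]
contact_force: [-0.7, -1.8, 2.5]
opening: 0.0199
```

Emit:
{"api": "apply_moves", "payload": {
  "rows": [
    [0,0,0,0,0,0],
    [0,0,0,0,0,0],
    [0,0,0,0,0,0],
    [0,0,0,0,0,0],
    [0,0,0,0,0,0],
    [0,0,-1,0,0,0],
    [0,0,-3,0,0,0],
    [0,0,-7,0,0,0],
    [0,0,-11,0,0,0],
    [3,0,-12,0,0,0],
    [5,0,-12,0,0,0],
    [5,0,-12,0,0,0],
    [5,0,-12,0,0,0]
  ],
  "grip": 0.35
}}

```text
t: 27.5
tool_pos: [0.5551, 0.2871, 0.2182]
tool_rot: [0.395, 3.111, -0.008]
contact_force: [0.5, -0.1, -0.3]
opening: 0.0554
```

Run:
```python
from ang import *
ang('g4')
w,s,d=last("wrist"),last("scene"),last("side")
m=lambda t:piv+.032*(np.sin(np.radians(t-40))*back+np.array([0,0,np.cos(np.radians(t-40))]))+.018*yh
for n,i in(("w",w),("s",s),("d",d)): print(n,"red pred",proj(i,m(60)).round(1),"knob pred57,60,63",proj(i,[knob(t) for t in(57,60,63)]).round(1).tolist())
crop(w,240,150,330,280,6,'g4wc');crop(d,165,225,215,285,13,"g4dc");crop(s,390,215,440,285,8,'g4sc')
```

```text
tcp vs knob60 -49.8 [0.55509827 0.28707854 0.21815985] 0.055370207924887185 27.5 [ 0.5279963  -0.05048776 -0.33582042]
scene [417.  241.5] 5.6 angle 60.2 miss px 0.5
side [186.3 244.5] 3.7 angle 58.2 miss px 0.43
wrist [282.8 257.2] 12.9 angle 58.3 miss px 1.0
w red pred [[302.1 215.6]] knob pred57,60,63 [[283.8, 255.5], [283.8, 259.5], [283.8, 263.1]]
s red pred [[420.6 254. ]] knob pred57,60,63 [[417.9, 239.5], [417.5, 241.5], [417.1, 243.5]]
d red pred [[186.5 266.2]] knob pred57,60,63 [[186.5, 245.0], [185.6, 244.7], [184.8, 244.5]]
```

View pics/g4wc.png

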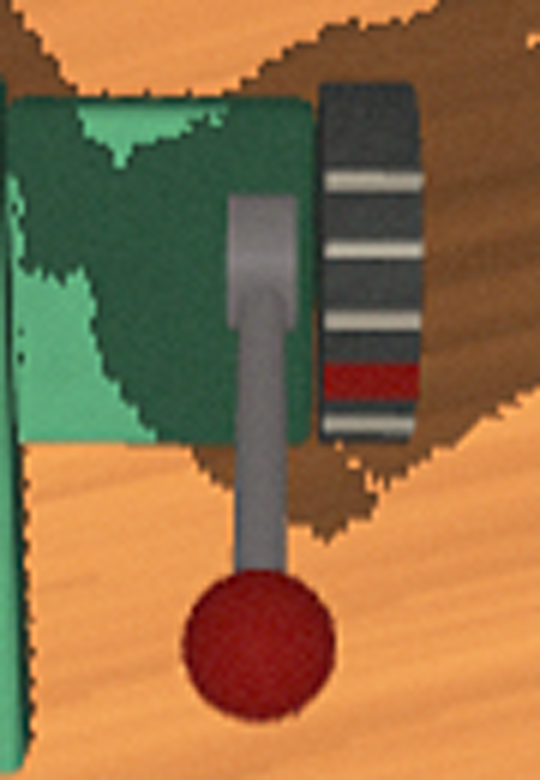

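View pics/g4dc.png

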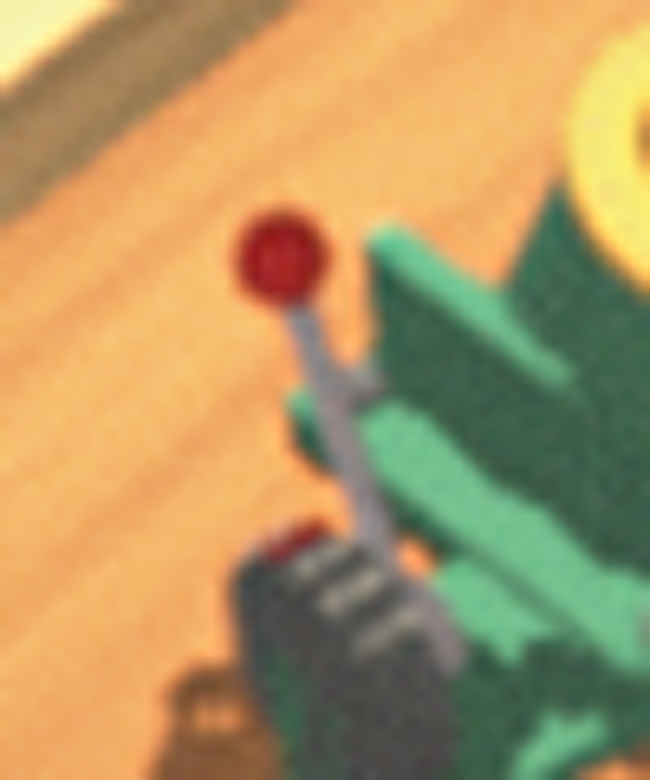

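View pics/g4sc.png

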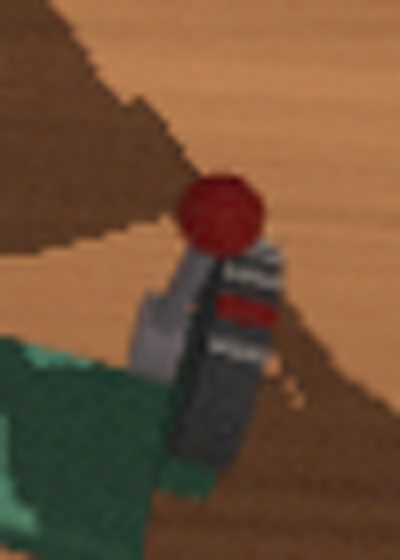

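View pics/g4s.png

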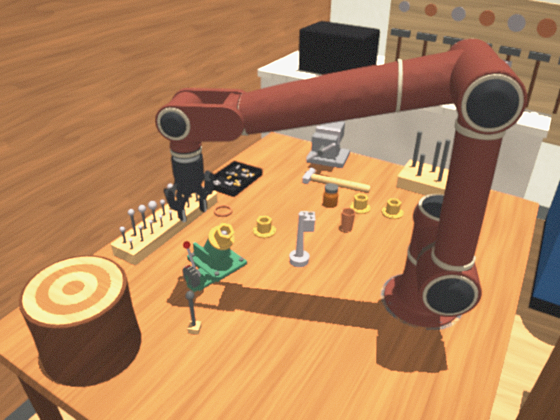

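Run:
```python
from sp import *
s,d,w=last("scene"),last("side"),last("wrist")
for h in (0,.004,.008): print(h,[proj(i,seat+(h+.048)*a)[0].round(1).tolist() for i in(s,d,w)])
crop(s,335,200,395,270,11,"f1");crop(d,205,215,245,255,15,"f2");crop(w,90,170,230,290,5.5,"f3")
```

```text
0 [[368.2, 212.3], [225.4, 230.7], [142.5, 222.4]]
0.004 [[368.7, 210.5], [225.8, 230.0], [140.3, 221.6]]
0.008 [[369.1, 208.8], [226.2, 229.3], [138.2, 220.8]]
```

View pics/f1.png

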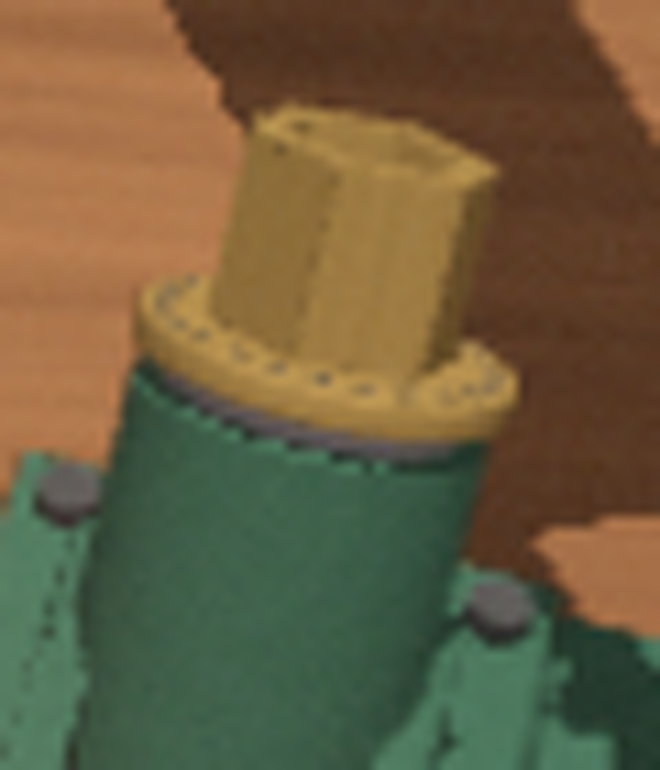

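View pics/f3.png

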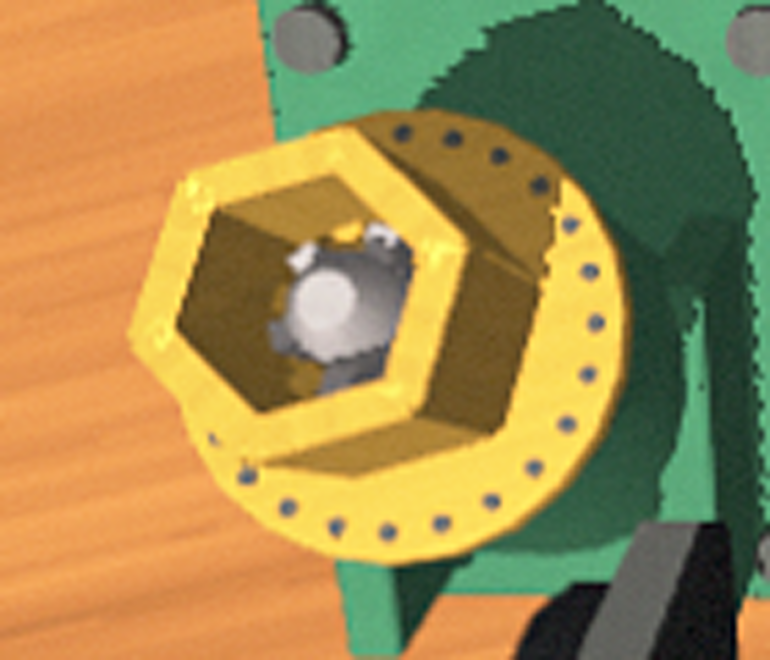

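```bash
python3 -c "
from station import ctrl
print(ctrl.finish_job())"
```

```text
the job is handed in; nothing more can be done
None
```

The index plate is seated on the spindle and the brake lever is at the red 60° mark. I handed the job in at about 28 s of the 66 s allowed. No verdict came back.

**Plate chosen:** four looked alike, at scene pixels (189,258), (265,251), (168,184) and (168,160), lying 0.63, 0.55, 0.48 and 0.44 m from the base. I took the farthest one, at (189,258).

**First grasp missed:** the fingers shut on air just above the collar. In all three cameras the real fingertips sit about 3 cm behind the reported TCP, which disagrees with the description. I used the measured offset, and the second grasp held (opening 43 mm).

**Fitting:** I measured the spindle's tooth angle in a close wrist view and lined the plate up to it. It slid on without resistance and met a firm stop at 0 mm. A light rock under 10–12 N sank it no further. After release, the collar top matched the fully home position in the scene and wrist views within about 2 px, and the teeth were visibly meshed.

**Lever:** I gripped the knob, swung it and let go.
- **First swing:** it came out near 56°.
- **First correction:** it overshot to about 62°.
- **Second correction:** it now reads 60–61° against the drum marks in all three views. My absolute calibration gives 58–60°, and I trusted the marks.

**Final state:** the arm is clear of everything, with contact force near zero. The other objects look unmoved in the pictures, though I did not measure their positions afterwards.

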